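Make-ready pass on the roller proof press

ROBOT

A 6-joint arm with a two-finger parallel gripper is mounted at the origin on the work surface. World frame = base frame: x ahead of the robot, y to its left, z up, the work surface at z = 0. Lengths are in mm, angles in rad, forces in N, time in s.
With the tool pointing down it reaches from about 275 to 1000 mm from the base axis. Payload 8.4 kg.
Tool frame: the origin (TCP) lies on the centre line of the jaws, within the pads' length; the fingertips stand r.tip_reach ahead of it and the grasp point (between the pads) lies 11 mm behind it (r.tip_reach is the distance from the TCP to the fingertips, in mm); z points along the fingers, y is the line along which they close (so a half turn about z gives the same grasp; the last joint's range is limited). The gripper opens to 85 mm and grips with 20 to 120 N. Pads are 22 mm wide; open, the fingers measure 114 mm over their backs; the gripper's body (76 mm by 85 mm) begins 54 mm behind the grasp point. The pads swing forward as they close: fully open they stand 13 mm farther back than shut.
Start: joints at [1.251, 0.353, 1.633, -0, 1.155, -0.002], TCP at [195.297, 593.706, 239.281] pointing down, gripper open.
Joint ranges: [-2.63, 2.63], [-0.92, 2.1], [0.06, 2.66], [-1.3, 4.44], [0, 2.69], [-3.02, 3.02]. Speed limits (rad/s): [2.22, 2.22, 2.79, 3.14, 3.14, 3.14].

INTERFACE

Orientations are given as [roll, pitch, yaw] about the fixed x, y, z axes, in that order (R = Rz(yaw) Ry(pitch) Rx(roll)).
In Python, from rig import r gives the robot as it stands.
- The arm moves only by the tool carry_out, never from a script. Its argument "targets" is a list of rows, each an object with "dp": the shift along the tool's x, y, z in mm, a list of three; "yaw": the turn about the tool's z in degrees. A call has 1 to 12 rows; each row is the pose to reach, as a shift and turn from the pose commanded when the call began, along the tool's axes at that moment; what a row does not reach only later rows make up. A row lasts 1/8 s, in which the tool goes at most 62.5 mm and 10.7 degrees, less where a joint would pass 70% of its speed; a pose out of reach is approached as far as the arm can. A call with a gripper value outside its range is refused whole. "fingers" is the opening, from -1 (shut) to 1 (fully open), so that 0 is half open, set as the call begins (left out, the last holds). The fingers move at their own pace and stop on an object; "grip_force" is the grip in N (left out, the last holds). Time passes only in rows, so rows that repeat a pose let the fingers close. It gives the time, the measured TCP pose, the force, the opening and the grip force at its end, in the units of the state.
- r.sense(): the state, without advancing time (a new reading comes with each control period).
- r.grab_frame(name): name is "scene" or "side" or "wrist"; returns the picture (480x640x3 uint8, red, green, blue); there is no depth.
- r.get_calibration(name): a dict with "fx", "fy", "cx", "cy" (pixels), "dist_coeffs" ([k1, k2, p1, p2, k3] as OpenCV has them; the pictures are not rectified), "rvec" (rotation vector, rad) and "tvec" (3), from world to camera coordinates, as OpenCV has them. Camera axes: x right, y down, z forward; pixel columns grow to the right and rows downward; lengths in mm; the calibration is good to about 2 mm. A picture is of the moment at which its call begins: read the wrist's pose just before it. get_calibration takes no time and is no camera call; for the wrist camera it gives the pose at the moment of the call.
- r.sign_off(): hands the job in; it is judged then, once.
The state is a dict: "clock": time; "qpos": joint angles; "qvel": joint speeds; "joint_efforts": joint torques, N m; "eef_pos": TCP position; "tcp_rot": TCP orientation; "contact_force": force on the tool from outside, world axes, zero at the start; "wrist_torque": the same for the moment, N m; "opening": opening from 0.0 (shut) to 1.0 (fully open); "grasp_force": force on a finger pad.
Only numpy, scipy, OpenCV 4.12 (cv2) and the standard library are available. Lean on these libraries where they do the work, as an engineer would, in place of code of your own. Each camera call takes 0.05 s, during which the arm holds its last target. There are 200 camera calls.

TASK

Get the mounted lino blocks ready on the little roller proof press: tap the stiff gauge bar along the bed, a little at a time, until its face is level with the blade of the margin clip, never pushing it past. Then move every block from the white board onto the bed, carved side up, long sides along the bed, in one close straight row down the middle, the first against the gauge bar; and roll the roller (roll it on its bearers, do not lift it) right over the row to the far end stops and leave it there. Lay all the blocks flat in the wooden tray, carved side up, and only then roll the roller back over the empty bed to the end where it was parked, with the gauge still on its mark, and leave the ink jar, brush pot and brayer alone.

Things in the scene. Friction and masses are not known exactly. Their poses are not given: they have to be found in the camera images.
- press: Fixed proof press, grey plate 280 (x) x 440 (y) mm; origin on the bench under its centre, y along the bed. Bed 20 mm above the origin. Steel bearers along y, 22 mm wide, at x = +-101 mm (inner faces +-90), tops 22.5 mm above the bed, with 17 mm tall end stops on them at y = +-207 mm (roller axis +-180 when touching). Roller parks at the +y end; the far end is -y, where the gauge bar is
- gauge (a joint): travel in m of the gauge bar along the press's +y, 0 to 0.13; at 0 its working face is at y = -150 mm on the press. Stiff: it takes about 10 N to move, stays where it is left, and does not coast
- gauge_face (a point): middle of the working (+y) face of the gauge bar, an aluminium bar across the bed between the bearers: 150 (x) x 14 (y) mm, top 16 mm above the bed, so the roller passes over it. Its back face, to push on, is 14 mm to -y and bare but for two 5 mm high shoes at x = +-55 mm reaching 12 mm farther back. The point is 8.5 mm above the bed; axes as the press's
- clip_mark (a point): top of the thin upright brass blade of the dark margin clip on the rule (10 mm ticks) on the press's +x flange, 16.7 mm above the bed; axes as the press's. The gauge is on its mark when gauge_face and this point have the same y on the press (it starts 20 to 75 mm short, on the -y side). The clip is already set and stays put
- roller: Loose black rubber roller across both bearers: 60 mm diameter, barrel 230 mm long along its x, axle stubs to 266 mm, 0.8 kg. Origin at the middle of its axis (72.5 mm above the press's origin on the bearers, 74 mm on the blocks); its z points up at the start and turns as it rolls (half a turn in 94 mm). Rolls freely with little resistance
- block1: Mounted lino block, plywood with a dark carved lino top: 50 mm (its x) x 66 mm (its y) x 24 mm high, 120 g; origin at the centre of its underside, z up. All blocks are alike; two or three are present. On the bed its top stands 1.5 mm above the bearers
- block2: Mounted lino block, plywood with a dark carved lino top: 50 mm (its x) x 66 mm (its y) x 24 mm high, 120 g; origin at the centre of its underside, z up. All blocks are alike; two or three are present. On the bed its top stands 1.5 mm above the bearers
- block3: Mounted lino block, plywood with a dark carved lino top: 50 mm (its x) x 66 mm (its y) x 24 mm high, 120 g; origin at the centre of its underside, z up. All blocks are alike; two or three are present. On the bed its top stands 1.5 mm above the bearers
- board: Fixed flat white board 270 (x) x 150 (y) x 8 mm on the bench beside the press, on which the blocks lie at the start; origin on the bench under its centre
- tray: Fixed shallow wooden tray on the other side of the press, 270 (x) x 150 (y) mm outside, walls 6 mm thick and 14 mm high, floor 5 mm above the bench; origin on the bench under its centre
- ink_jar: White jar with a black lid, 72 mm across, 85 mm tall; bystander; origin under its centre
- brush_pot: White pot of brushes, 76 mm across, pot 100 mm and brushes up to 200 mm tall; bystander; origin under its centre
- brayer: Hand ink roller lying on the bench, about 180 mm long; bystander; origin under its rubber roller

How it is judged:
By the outcome, as a careful person would: the job done as asked, in the order asked, and still so for the second after the job is handed in, with the robot touching nothing.
Of block1, block2, block3 only 2 to 3 are there at a start; the rules pass over those that are not, and their reading is None.
At some moment in a run one of block1, block2, block3 may be knocked a few centimetres aside while the robot is not near it.
It also fails if it takes over 210 s, if anything falls off the work surface, if the arm or the gripper's body presses on something with over 40 N, if the wrist force passes 120 N, or if a joint passes its speed limit or range.

## Working session

There is one attempt and no reset: what is moved stays moved. The work goes in short steps, Python scripts to look and compute and a tool call to move; the robot and the scene stay as the last step left them, time stands still between calls to the robot, and variables do not carry over. Pictures are saved under pics/ and viewed, at most 14 in all, crops included, and the job is handed in when it is done.

Besides the shell and the picture viewer there is one more tool, called after "Emit:" by a JSON object that holds its "op" and its "data", one argument or row to a line. carry_out: Moves the arm, as the interface text tells. Its arguments: {"type":"object","properties":{"targets":{"type":"array","items":{"type":"object","properties":{"dp":{"type":"array","items":{"type":"number"}},"yaw":{"type":"number"}}}},"fingers":{"type":"number"},"grip_force":{"type":"number"}},"required":["targets"]}

```bash
mkdir -p pics; ls; cat > h.py <<'E'
import numpy as np, cv2
from rig import r
def cal(n):
    c=r.get_calibration(n); K=np.array([[c['fx'],0,c['cx']],[0,c['fy'],c['cy']],[0,0,1.]])
    R=cv2.Rodrigues(np.array(c['rvec'],float))[0]; return K,np.array(c['dist_coeffs'],float),R,np.array(c['tvec'],float).ravel()
def ray(c,uv,z):
    K,d,R,t=c
    p=cv2.undistortPoints(np.array(uv,float).reshape(-1,1,2),K,d).reshape(-1,2)
    v=np.c_[p,np.ones(len(p))]@R; o=-R.T@t
    return o+v*((z-o[2])/v[:,2])[:,None]
def proj(c,X):
    K,d,R,t=c
    return cv2.projectPoints(np.array(X,float).reshape(-1,1,3),cv2.Rodrigues(R)[0],t,K,d)[0].reshape(-1,2)
def snap(n,f):
    c=cal(n); im=np.array(r.grab_frame(n))[:,:,::-1].copy(); cv2.imwrite('pics/'+f,im); return c,im
E
python3 - <<'E'
from h import *
for n in ('scene','side','wrist'):
    c,im=snap(n,n+'0.png'); K,d,R,t=c; print(n,K[0,0],-R.T@t,R[2])
print(r.sense(),r.tip_reach)
E
```

```text
pics
scene 568.1064924149116 [1409.27668816  330.969926   1205.86089822] [-0.56974356 -0.22290616 -0.79101524]
side 479.44786421832987 [ 244.05971883 -604.08507296  768.90226234] [ 0.36424567  0.6290328  -0.68676257]
wrist 354.30464278799803 [122.97182901 616.10264518 372.16801536] [ 0.28145787 -0.09415457 -0.95494313]
{'clock': 0.15, 'qpos': array([ 1.25058179e+00,  3.53480008e-01,  1.63395642e+00,  1.75621719e-05,
        1.15518799e+00, -2.40486265e-03]), 'qvel': array([-0.00152553, -0.00282117, -0.00100955,  0.00113026,  0.0008843 ,
       -0.00102053]), 'joint_efforts': array([-2.38360747e-05, -6.05640292e+01, -3.42342710e+01, -7.90873219e-05,
        6.15250727e-03,  2.67100006e-05]), 'eef_pos': array([195.19266363, 593.37253839, 238.7427328 ]), 'tcp_rot': array([-3.14056093e+00, -1.85409905e-05,  2.82377587e+00]), 'contact_force': array([-0.81230896, -0.19785257,  0.70274155]), 'wrist_torque': array([-0.00128065,  0.0534318 , -0.02222017]), 'grasp_force': 0.0, 'opening': 1.0028986712591663} 8.0
```

View pics/scene0.png

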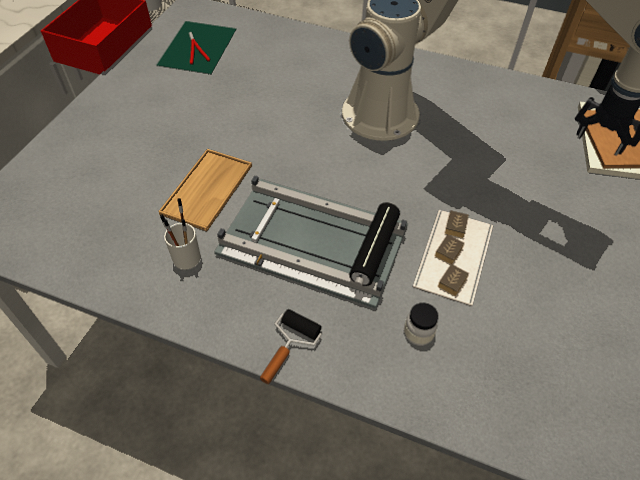

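View pics/side0.png

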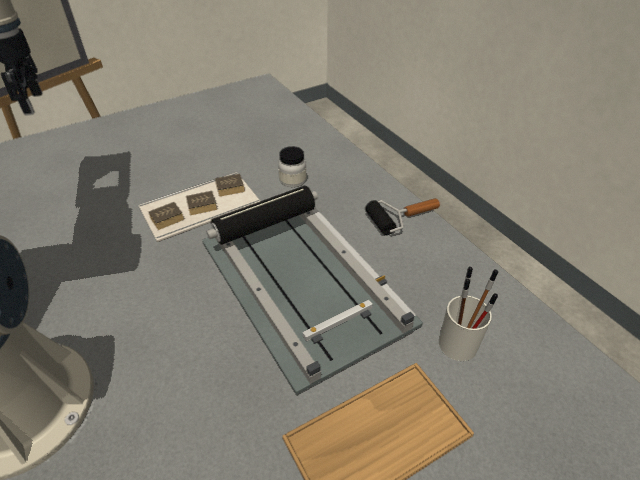

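The scene view shows the press in the middle, with the roller at (375,243), the gauge bar at (265,220) and the clip at (260,260). Three blocks sit on the board at (456,222), (449,248) and (453,280), and the tray is at (207,188). The side view agrees.

```bash
cat > a.py <<'E'
from h import *
c=cal('scene'); s=cal('side')
print('plate side',ray(s,[(299,392),(421,324)],20).round())
print('stops side',ray(s,[(313,366),(407,317)],55).round())
print('gauge ends scene',ray(c,[(277,200),(255,238)],36).round(),'side',ray(s,[(310,333),(370,305)],36).round())
print('roller ends scene',ray(c,[(391,208),(360,277)],72).round(),'side',ray(s,[(213,232),(316,196)],72).round())
print('board',ray(c,[(442,210),(492,222),(473,303),(414,290)],8).round())
print('tray',ray(c,[(208,151),(252,163),(207,229),(161,213)],14).round(), ray(s,[(285,436),(417,367),(472,432)],14).round())
print('clip',ray(c,[(260,258)],40).round(),ray(s,[(381,278)],40).round())
print('jar,pot',ray(c,[(424,316)],85).round(),ray(c,[(180,235)],100).round())
for n,b in (('scene',(130,140,510,320)),('side',(130,160,440,410))):
    im=cv2.imread(f'pics/{n}0.png')[b[1]:b[3],b[0]:b[2]]
    k=2 if n=='scene' else 2.4
    cv2.imwrite(f'pics/{n}0c.png',cv2.resize(im,None,fx=k,fy=k,interpolation=cv2.INTER_CUBIC))
E
python3 a.py
```

```text
plate side [[ 424. -233.   20.]
 [ 692. -229.   20.]]
stops side [[ 459. -221.   55.]
 [ 660. -221.   55.]]
gauge ends scene [[ 491. -140.   36.]
 [ 632. -140.   36.]] side [[ 495. -148.   36.]
 [ 628. -152.   36.]]
roller ends scene [[432. 163.  72.]
 [668. 158.  72.]] side [[435. 163.  72.]
 [688. 154.  72.]]
board [[331. 286.   8.]
 [322. 422.   8.]
 [594. 428.   8.]
 [612. 285.   8.]]
tray [[ 373. -420.   14.]
 [ 369. -276.   14.]
 [ 638. -280.   14.]
 [ 635. -423.   14.]] [[ 369. -285.   14.]
 [ 629. -296.   14.]
 [ 629. -433.   14.]]
clip [[687. -99.  40.]] [[ 685. -109.   40.]]
jar,pot [[721. 327.  85.]] [[ 735. -288.  100.]]
```

View pics/scene0c.png

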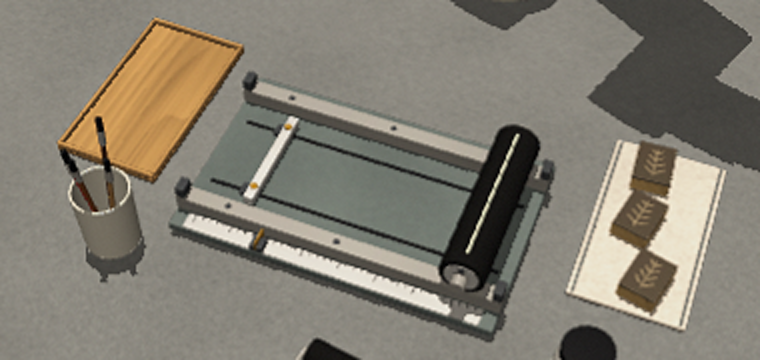

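View pics/side0c.png

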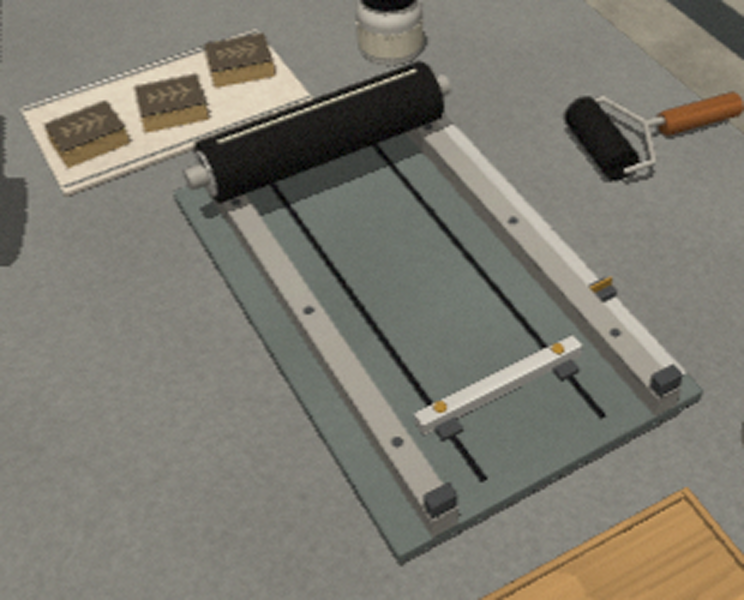

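The gauge bar is short of the clip and the press is nearly aligned with the world axes, centred near (558,-17). Next I move the wrist camera over the press.

Emit:
{"op": "carry_out", "data": {
  "targets": [
    {"dp": [-43, -38, -2], "yaw": 6},
    {"dp": [-86, -76, -4], "yaw": 12},
    {"dp": [-129, -114, -6], "yaw": 18},
    {"dp": [-172, -152, -8], "yaw": 24},
    {"dp": [-215, -190, -10], "yaw": 30},
    {"dp": [-258, -228, -12], "yaw": 36},
    {"dp": [-301, -266, -14], "yaw": 42},
    {"dp": [-344, -304, -16], "yaw": 48},
    {"dp": [-387, -342, -18], "yaw": 54},
    {"dp": [-430, -380, -20], "yaw": 60},
    {"dp": [-473, -418, -21], "yaw": 66},
    {"dp": [-517, -455, -21], "yaw": 71.8}
  ],
  "fingers": -1
}}

```text
clock: 1.65
eef_pos: [544.9, -1.9, 260.4]
tcp_rot: [3.141, -0.0, 1.567]
contact_force: [0.9, 1.3, 0.3]
opening: -0.003
grasp_force: 0.0
```

Emit:
{"op": "carry_out", "data": {
  "targets": [
    {"dp": [0, 0, 0], "yaw": 0},
    {"dp": [0, 0, 0], "yaw": 0}
  ]
}}

```text
clock: 1.9
eef_pos: [543.7, -0.0, 259.8]
tcp_rot: [-3.14, -0.0, 1.57]
contact_force: [0.0, 0.4, 0.2]
opening: -0.001
grasp_force: 0.0
```

```bash
python3 - <<'E'
from h import *
s=r.sense();print(s['clock'],s['eef_pos'],s['tcp_rot'],s['opening'],s['contact_force'],r.tip_reach)
c,im=snap('wrist','w1.png');print(-c[2].T@c[3],c[2])
E
```

```text
1.9 [ 5.43683660e+02 -2.50085551e-04  2.59834761e+02] [-3.14035607e+00 -3.76011807e-04  1.57037230e+00] -0.001384977434146548 [0.04902076 0.42100759 0.23221311] 8.0
[543.5931274   74.66746878 393.39869796] [[ 9.99999227e-01 -4.21742018e-04 -1.16936095e-03]
 [-5.59627336e-05 -9.55009146e-01  2.96576344e-01]
 [-1.24182910e-03 -2.96576049e-01 -9.55008432e-01]]
```

View pics/w1.png

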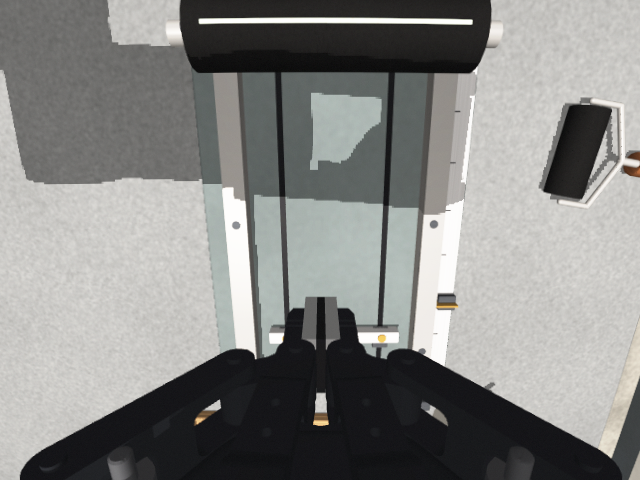

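The roller is at top. The clip's brass is near (447,306) and the gauge bar spans (270..398, ~334), with its working edge near row 326. I'll measure this view, then look closer.

```bash
python3 - <<'E'
from h import *
im=cv2.imread('pics/w1.png');g=cv2.cvtColor(im,6).astype(int);hsv=cv2.cvtColor(im,40)
c=list(cal('wrist'))
L=[]
for v in (100,140,220,260,300):
    a=270+np.argmin(g[v,270:300]); b=375+np.argmin(g[v,375:400]); L+= [(a,v),(b,v)]
P=ray(c,L,20); print(P.round(1))
for P_ in (P[::2],P[1::2]): print('slope dx/dy',np.polyfit(P_[:,1],P_[:,0],1))
print('ends',ray(c,[(270,334),(398.5,334)],36).round(1), 'mid slots',(P[::2,0]+P[1::2,0])/2)
print('face edge cols', [(u,g[318:346,u].tolist()) for u in (280,365)])
print(g[292:314,447].tolist(), im[300:312,447].tolist())
y=ray(c,[(280,326),(365,326),(447,303),(447,309)],36.5);print(y.round(1))
rr=ray(c,[(195,65),(475,65)],72); print(rr)
E
```

```text
[[ 500.2  111.8   20. ]
 [ 611.3  112.    20. ]
 [ 501.    73.8   20. ]
 [ 610.3   74.    20. ]
 [ 503.7   -9.    20. ]
 [ 613.7   -8.9   20. ]
 [ 501.2  -54.6   20. ]
 [ 612.9  -54.5   20. ]
 [ 502.  -103.6   20. ]
 [ 613.2 -103.6   20. ]]
slope dx/dy [-7.65228446e-03  5.01648326e+02]
slope dx/dy [-1.22585729e-02  6.12335239e+02]
ends [[ 485.3 -138.9   36. ]
 [ 632.6 -138.8   36. ]] mid slots [555.76924757 555.65986089 558.69922067 557.04407957 557.59965035]
face edge cols [(280, [180, 181, 178, 179, 177, 178, 146, 96, 78, 71, 96, 117, 124, 125, 153, 233, 253, 254, 254, 254, 254, 253, 253, 253, 253, 214, 58, 23]), (365, [176, 177, 174, 174, 174, 174, 142, 94, 108, 122, 130, 129, 130, 130, 198, 248, 253, 254, 254, 254, 254, 253, 253, 254, 248, 205, 171, 171])]
[235, 144, 77, 43, 80, 106, 112, 114, 114, 115, 90, 77, 81, 105, 184, 175, 127, 113, 235, 252, 253, 253] [[118, 114, 111], [119, 115, 113], [83, 89, 93], [43, 75, 95], [38, 78, 104], [48, 101, 135], [87, 180, 228], [105, 171, 210], [114, 126, 135], [116, 113, 111], [233, 235, 237], [251, 252, 252]]
[[ 497.2 -128.2   36.5]
 [ 593.7 -128.1   36.5]
 [ 684.1  -99.5   36.5]
 [ 685.  -106.9   36.5]]
[[438.8627231  134.44778548  72.        ]
 [671.4013309  134.91282951  72.        ]]
```

Emit:
{"op": "carry_out", "data": {
  "targets": [
    {"dp": [-50, 2, 0]},
    {"dp": [-100, 4, 0]},
    {"dp": [-150, 8, 0]},
    {"dp": [-200, 12, 30]},
    {"dp": [-210, 16, 80]},
    {"dp": [-210, 16, 100]},
    {"dp": [-210, 16, 100]},
    {"dp": [-210, 16, 100]}
  ]
}}

```text
schema error: expected keys dp, yaw
```

```bash
python3 - <<'E'
from h import *
s=r.sense();print(s['clock'],s['eef_pos'],s['tcp_rot'])
c,im=snap('wrist','w2.png');print(-c[2].T@c[3]); np.savez('w2.npz',*c)
E
```

```text
1.95 [543.52712871   0.58165917 259.96627202] [-3.14060100e+00 -3.47575724e-04  1.57147584e+00]
[543.32998606  75.23251871 393.52623046]
```

View pics/w2.png

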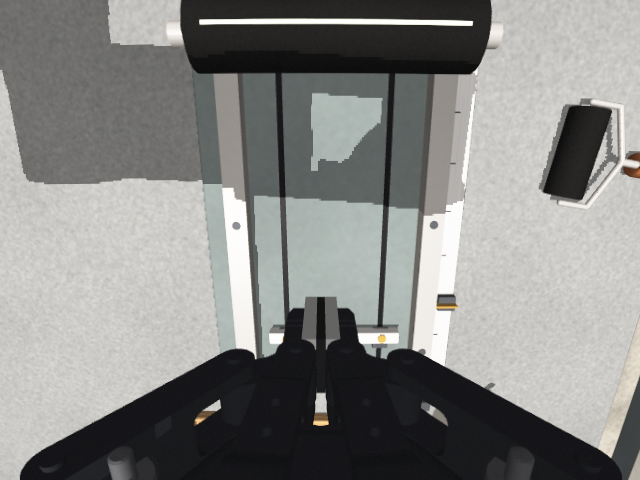

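That view is unchanged: the move was refused because the rows had no yaw. I'll repeat it.

Emit:
{"op": "carry_out", "data": {
  "targets": [
    {"dp": [-50, 2, 0], "yaw": 0},
    {"dp": [-100, 4, 0], "yaw": 0},
    {"dp": [-150, 8, 0], "yaw": 0},
    {"dp": [-200, 12, 30], "yaw": 0},
    {"dp": [-210, 14, 80], "yaw": 0},
    {"dp": [-210, 14, 100], "yaw": 0},
    {"dp": [-210, 14, 100], "yaw": 0},
    {"dp": [-210, 14, 100], "yaw": 0}
  ]
}}

```text
clock: 3.0
eef_pos: [559.0, -209.3, 161.5]
tcp_rot: [3.14, 0.0, 1.572]
contact_force: [0.7, 0.1, 0.6]
opening: -0.001
grasp_force: 0.0
```

```bash
python3 - <<'E'
from h import *
s=r.sense();print(s['clock'],s['eef_pos'],s['tcp_rot'])
c,im=snap('wrist','w3.png');print(-c[2].T@c[3])
E
```

```text
3.0 [ 558.97682416 -209.34667561  161.52212767] [3.14015948e+00 4.71994202e-04 1.57208154e+00]
[ 558.38780462 -134.55272098  294.99989467]
```

View pics/w3.png

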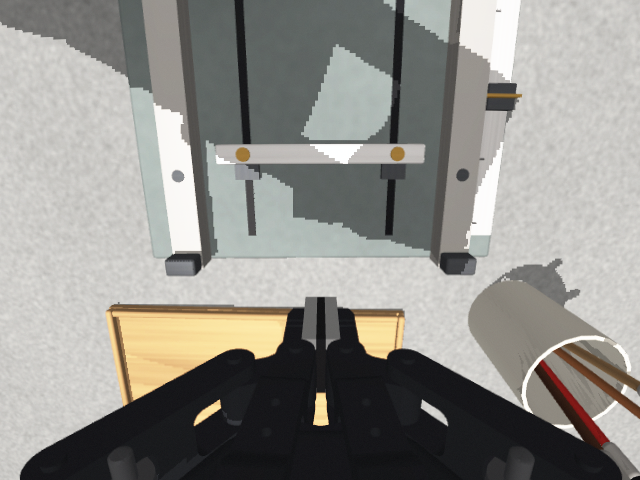

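This is a clear view: the gauge's working edge is at row ~144, the brass blade at (505,96), the slots near columns 240 and 398, and the pot is at right.

```bash
cat > gm.py <<'E'
from h import *
def lum(im): return cv2.GaussianBlur(cv2.cvtColor(im,6),(0,0),0.8).astype(float)
def sub(p,i): 
    a,b,c=p[i-1],p[i],p[i+1]; d=a-2*b+c
    return i+(0.5*(a-c)/d if d else 0)
def meas(im,c,face_v,blade,blade_w=9):
    # face_v: approx row of gauge edge; blade: approx (u,v)
    L=lum(im); us=[u for u in list(range(222,292,3))+list(range(352,418,3))]; pts=[]
    for u in us:
        gr=np.gradient(L[:,u]); i=face_v-7+np.argmax(gr[face_v-7:face_v+8])
        if gr[i]>6: pts.append((u,sub(gr,i)))
    F=ray(c,pts,36.); k=np.polyfit(F[:,0],F[:,1],1)
    for _ in range(2):
        e=abs(np.polyval(k,F[:,0])-F[:,1]); F=F[e<1]; k=np.polyfit(F[:,0],F[:,1],1)
    hsv=cv2.cvtColor(im,40); u0,v0=blade
    w=np.s_[v0-8:v0+9,u0-15:u0+16]
    m=((hsv[w][:,:,1]>110)&(hsv[w][:,:,0]<30)); vv,uu=np.nonzero(m)
    B=ray(c,[(uu.mean()+u0-15,vv.mean()+v0-8)],36.7)[0]
    return k,F,B,(vv.min()+v0-8,vv.max()+v0-8,uu.min()+u0-15,uu.max()+u0-15)
def slots(im,c,rows,cols,w=8):
    L=lum(im); out=[]
    for u0 in cols:
        pts=[]
        for v in rows:
            p=-L[v]; i=u0-w+np.argmax(p[u0-w:u0+w+1]); pts.append((sub(p,i),v))
        P=ray(c,pts,20); out.append(np.polyfit(P[:,1],P[:,0],1)); 
    return out
E
python3 - <<'E'
from gm import *
c=cal('wrist'); im=cv2.imread('pics/w3.png')
k,F,B,bb=meas(im,c,144,(504,96)); print('face',k,len(F),'blade',B,bb)
print('face y at blade x',np.polyval(k,B[0]),'mid',np.polyval(k,558), 'x slots',slots(im,c,range(10,125,6),[242,398]))
# bearers' stop corners, bar ends
L=lum(im)
for v in (60,): 
    gr=np.gradient(L[v]); print([ (i,round(gr[i])) for i in range(120,530) if abs(gr[i])>12])
gr=np.gradient(L[154]); print([ (i,round(gr[i])) for i in range(200,440) if abs(gr[i])>15])
print('plate -y edge',ray(c,[(160,256),(490,256)],20))
E
```

```text
face [ 4.02813276e-03 -1.40670374e+02] 46 blade [ 683.95236247 -105.55319013   36.7       ] (np.int64(93), np.int64(97), np.int64(489), np.int64(519))
face y at blade x -137.91532263693827 mid -138.42267547379143 x slots [array([-5.50521555e-03,  5.02524064e+02]), array([-2.75466358e-02,  6.10634161e+02])]
[(148, 16), (181, -22), (182, -20), (236, -14), (237, -26), (238, -24), (245, 19), (246, 26), (247, 18), (328, 14), (329, 30), (330, 26), (362, -16), (363, -24), (364, -18), (392, -22), (393, -27), (394, -16), (400, 13), (401, 28), (402, 26), (456, 14), (457, 24), (458, 18), (486, 20), (487, 32), (488, 24), (513, -20), (514, -14)]
[(205, 18), (206, 32), (207, 24), (235, -20), (236, -16), (249, 20), (250, 22), (323, 18), (324, 17), (353, -19), (354, -18), (389, -20), (390, -25), (404, 22), (405, 18), (423, -24), (424, -32), (425, -21)]
plate -y edge [[ 426.79141416 -227.37110657   20.        ]
 [ 699.50740762 -227.25728118   20.        ]]
```

Emit:
{"op": "carry_out", "data": {
  "targets": [
    {"dp": [0, 0, 50], "yaw": 0},
    {"dp": [0, 0, 100], "yaw": 0},
    {"dp": [0, 0, 127], "yaw": 0},
    {"dp": [15, 0, 127], "yaw": 0},
    {"dp": [30, 0, 127], "yaw": 0},
    {"dp": [40, 0, 127], "yaw": 0},
    {"dp": [43, 0, 127], "yaw": 0},
    {"dp": [45, 0, 127], "yaw": 0},
    {"dp": [45, 0, 127], "yaw": 0}
  ]
}}

```text
clock: 4.18
eef_pos: [558.3, -165.2, 33.5]
tcp_rot: [3.141, 0.0, 1.571]
contact_force: [0.9, -0.3, -0.9]
opening: -0.002
grasp_force: 0.0
```

Emit:
{"op": "carry_out", "data": {
  "targets": [
    {"dp": [2, 0, 0], "yaw": 0},
    {"dp": [4, 0, 0], "yaw": 0},
    {"dp": [6, 0, 0], "yaw": 0},
    {"dp": [8, 0, 0], "yaw": 0},
    {"dp": [10, 0, 0], "yaw": 0},
    {"dp": [12, 0, 0], "yaw": 0},
    {"dp": [12, 0, 0], "yaw": 0}
  ]
}}

```text
clock: 5.05
eef_pos: [558.1, -154.5, 33.2]
tcp_rot: [3.142, 0.002, 1.571]
contact_force: [-2.0, -8.4, -1.4]
opening: 0.001
grasp_force: 4.6
```

```bash
python3 - <<'E'
from gm import *
s=r.sense();print(s['clock'],s['eef_pos'],s['contact_force'])
c,im=snap('wrist','w4.png')
# coarse row of face/blade
print(proj(c,[[500,-137,36],[500,-127,36],[684,-105.5,36.7]]))
E
```

```text
5.05 [ 558.14137513 -154.51697997   33.24489072] [-1.98969045 -8.41445394 -1.44029309]
[[176.85789001 287.33033452]
 [173.76011514 263.98198337]
 [647.8868017  211.80699595]]
```

Contact made. I'll push on to about 4 mm short, then back off and rise to look.

Emit:
{"op": "carry_out", "data": {
  "targets": [
    {"dp": [2, 0, 0], "yaw": 0},
    {"dp": [4, 0, 0], "yaw": 0},
    {"dp": [6, 0, 0], "yaw": 0},
    {"dp": [8, 0, 0], "yaw": 0},
    {"dp": [10, 0, 0], "yaw": 0},
    {"dp": [12, 0, 0], "yaw": 0},
    {"dp": [14, 0, 0], "yaw": 0},
    {"dp": [16, 0, 0], "yaw": 0},
    {"dp": [17, 0, 0], "yaw": 0},
    {"dp": [17, 0, 0], "yaw": 0}
  ]
}}

```text
clock: 6.35
eef_pos: [558.1, -137.5, 33.2]
tcp_rot: [-3.141, 0.002, 1.571]
contact_force: [-1.6, -10.2, -0.3]
opening: -0.001
grasp_force: 4.7
```

Emit:
{"op": "carry_out", "data": {
  "targets": [
    {"dp": [-15, 0, 0], "yaw": 0},
    {"dp": [-40, 0, -25], "yaw": 0},
    {"dp": [-65, 0, -75], "yaw": 0},
    {"dp": [-73, 0, -127], "yaw": 0},
    {"dp": [-73, 0, -127], "yaw": 0},
    {"dp": [-73, 0, -127], "yaw": 0},
    {"dp": [-73, 0, -127], "yaw": 0}
  ]
}}

```text
clock: 7.22
eef_pos: [557.2, -208.6, 158.7]
tcp_rot: [-3.139, -0.001, 1.571]
contact_force: [0.0, -0.3, -0.5]
opening: -0.003
grasp_force: 0.0
```

```bash
cat > g2.py <<'E'
from gm import *
import sys
s=r.sense();print(s['clock'],s['eef_pos'],s['tcp_rot'])
c,im=snap('wrist',sys.argv[1])
y0=float(sys.argv[2]); p=proj(c,[[500,y0,36],[684.5,-105.5,36.7]]).round().astype(int)
k,F,B,bb=meas(im,c,p[0,1],tuple(p[1])); print('face',k,len(F),'blade',B,bb,p.tolist())
print('gap at blade',B[1]-np.polyval(k,B[0]),'face mid y',np.polyval(k,558))
E
python3 g2.py w5.png -110
```

```text
7.225 [ 557.23275513 -208.63775107  158.73413286] [-3.13909501e+00 -1.04523543e-03  1.57079616e+00]
face [ 4.47433928e-03 -1.16728317e+02] 46 blade [ 683.75200408 -105.36193529   36.7       ] (np.int64(94), np.int64(98), np.int64(494), np.int64(524)) [[237, 102], [509, 96]]
gap at blade 8.30704320361663 face mid y -114.23163562615822
```

8.3 mm remain. Tap to about 1 mm short, then look again.

Emit:
{"op": "carry_out", "data": {
  "targets": [
    {"dp": [8, 0, 52], "yaw": 0},
    {"dp": [33, 0, 102], "yaw": 0},
    {"dp": [53, 0, 127], "yaw": 0},
    {"dp": [68, 0, 127], "yaw": 0},
    {"dp": [71, 0, 127], "yaw": 0},
    {"dp": [73, 0, 127], "yaw": 0},
    {"dp": [75, 0, 127], "yaw": 0},
    {"dp": [77, 0, 127], "yaw": 0},
    {"dp": [79, 0, 127], "yaw": 0},
    {"dp": [80, 0, 127], "yaw": 0},
    {"dp": [80, 0, 127], "yaw": 0}
  ]
}}

```text
clock: 8.65
eef_pos: [557.7, -130.6, 33.1]
tcp_rot: [-3.141, 0.002, 1.571]
contact_force: [-1.1, -8.3, -5.6]
opening: 0.004
grasp_force: 4.7
```

Emit:
{"op": "carry_out", "data": {
  "targets": [
    {"dp": [-15, 0, 0], "yaw": 0},
    {"dp": [-40, 0, -25], "yaw": 0},
    {"dp": [-68, 0, -75], "yaw": 0},
    {"dp": [-80, 0, -127], "yaw": 0},
    {"dp": [-80, 0, -127], "yaw": 0},
    {"dp": [-80, 0, -127], "yaw": 0},
    {"dp": [-80, 0, -127], "yaw": 0}
  ]
}}

```text
clock: 9.52
eef_pos: [557.3, -208.6, 159.0]
tcp_rot: [-3.139, -0.001, 1.571]
contact_force: [1.3, -0.1, 0.7]
opening: -0.001
grasp_force: 0.0
```

```bash
python3 g2.py w6.png -107
```

```text
9.525 [ 557.27800168 -208.62047972  158.95471586] [-3.13938286e+00 -1.00974235e-03  1.57079758e+00]
face [ 5.09420455e-03 -1.10196021e+02] 46 blade [ 684.02920911 -105.33713857   36.7       ] (np.int64(94), np.int64(98), np.int64(494), np.int64(524)) [[236, 97], [509, 96]]
gap at blade 1.37429747859413 face mid y -107.35345462121174
```

Emit:
{"op": "carry_out", "data": {
  "targets": [
    {"dp": [8, 0, 52], "yaw": 0},
    {"dp": [33, 0, 102], "yaw": 0},
    {"dp": [53, 0, 127], "yaw": 0},
    {"dp": [68, 0, 127], "yaw": 0},
    {"dp": [74, 0, 127], "yaw": 0},
    {"dp": [77, 0, 127], "yaw": 0},
    {"dp": [79, 0, 127], "yaw": 0},
    {"dp": [80, 0, 127], "yaw": 0},
    {"dp": [80.6, 0, 127], "yaw": 0},
    {"dp": [81.2, 0, 127], "yaw": 0},
    {"dp": [81.2, 0, 127], "yaw": 0}
  ]
}}

```text
clock: 10.95
eef_pos: [558.5, -129.8, 33.8]
tcp_rot: [3.14, 0.002, 1.571]
contact_force: [-0.8, -10.1, -0.5]
opening: 0.001
grasp_force: 4.8
```

Emit:
{"op": "carry_out", "data": {
  "targets": [
    {"dp": [-15, 0, 0], "yaw": 0},
    {"dp": [-40, 0, -25], "yaw": 0},
    {"dp": [-69, 0, -75], "yaw": 0},
    {"dp": [-81, 0, -127], "yaw": 0},
    {"dp": [-81, 0, -127], "yaw": 0},
    {"dp": [-81, 0, -127], "yaw": 0},
    {"dp": [-81, 0, -127], "yaw": 0}
  ]
}}

```text
clock: 11.82
eef_pos: [557.3, -208.5, 158.9]
tcp_rot: [-3.139, -0.001, 1.571]
contact_force: [-0.5, 0.3, -0.3]
opening: 0.001
grasp_force: 0.0
```

```bash
python3 g2.py w7.png -106
```

```text
11.825 [ 557.25157529 -208.4503435   158.8843091 ] [-3.13932619e+00 -1.01084521e-03  1.57075972e+00]
face [ 5.00841356e-03 -1.09334379e+02] 46 blade [ 683.53160293 -105.35784563   36.7       ] (np.int64(94), np.int64(98), np.int64(494), np.int64(524)) [[236, 96], [509, 97]]
gap at blade 0.5531246124179177 face mid y -106.53968442723495
```

Emit:
{"op": "carry_out", "data": {
  "targets": [
    {"dp": [8, 0, 52], "yaw": 0},
    {"dp": [33, 0, 102], "yaw": 0},
    {"dp": [53, 0, 127], "yaw": 0},
    {"dp": [68, 0, 127], "yaw": 0},
    {"dp": [74, 0, 127], "yaw": 0},
    {"dp": [77, 0, 127], "yaw": 0},
    {"dp": [79, 0, 127], "yaw": 0},
    {"dp": [80, 0, 127], "yaw": 0},
    {"dp": [81, 0, 127], "yaw": 0},
    {"dp": [81.6, 0, 127], "yaw": 0},
    {"dp": [81.6, 0, 127], "yaw": 0}
  ]
}}

```text
clock: 13.25
eef_pos: [558.5, -129.0, 33.8]
tcp_rot: [3.141, 0.002, 1.571]
contact_force: [-1.1, -9.2, 2.2]
opening: 0.003
grasp_force: 4.7
```

Emit:
{"op": "carry_out", "data": {
  "targets": [
    {"dp": [-15, 0, 0], "yaw": 0},
    {"dp": [-40, 0, -25], "yaw": 0},
    {"dp": [-69, 0, -75], "yaw": 0},
    {"dp": [-81.6, 0, -127], "yaw": 0},
    {"dp": [-81.6, 0, -127], "yaw": 0},
    {"dp": [-81.6, 0, -127], "yaw": 0},
    {"dp": [-81.6, 0, -127], "yaw": 0}
  ]
}}

```text
clock: 14.12
eef_pos: [557.2, -208.4, 158.8]
tcp_rot: [-3.139, -0.001, 1.571]
contact_force: [-0.2, 0.0, 0.2]
opening: 0.002
grasp_force: 0.0
```

```bash
python3 g2.py w8.png -106; python3 - <<'E'
from h import *
im=cv2.imread('pics/w8.png'); print(im[90:102,505].tolist()); g=cv2.cvtColor(im,6); print(g[90:106,[240,280,380]].T.tolist())
E
```

```text
14.125 [ 557.23040029 -208.40537073  158.80861537] [-3.13921588e+00 -1.03347614e-03  1.57079815e+00]
face [ 4.43683942e-03 -1.08276815e+02] 46 blade [ 683.57960914 -105.31654524   36.7       ] (np.int64(94), np.int64(98), np.int64(494), np.int64(524)) [[237, 96], [509, 97]]
gap at blade -0.07266322415925686 face mid y -105.80105857462041
[[64, 62, 61], [65, 62, 61], [65, 63, 61], [65, 62, 61], [62, 87, 104], [56, 111, 145], [56, 118, 156], [48, 101, 134], [41, 74, 96], [58, 63, 68], [64, 62, 61], [63, 63, 63]]
[[101, 98, 99, 99, 100, 101, 115, 177, 189, 151, 123, 125, 125, 126, 124, 125], [100, 97, 98, 98, 98, 109, 154, 184, 189, 192, 191, 192, 193, 192, 190, 191], [184, 185, 184, 184, 100, 126, 247, 254, 254, 254, 254, 255, 255, 255, 255, 255]]
```

The gauge is on its mark to within about 0.2 mm. Now I look at the blocks.

Emit:
{"op": "carry_out", "data": {
  "targets": [
    {"dp": [15, 0, -50], "yaw": 0},
    {"dp": [65, -7, -100], "yaw": 0},
    {"dp": [115, -20, -101], "yaw": 0},
    {"dp": [165, -30, -101], "yaw": 0},
    {"dp": [215, -40, -101], "yaw": 0},
    {"dp": [265, -50, -101], "yaw": 0},
    {"dp": [315, -60, -101], "yaw": 0},
    {"dp": [365, -70, -101], "yaw": 0},
    {"dp": [415, -80, -101], "yaw": 0},
    {"dp": [463, -87, -101], "yaw": 0},
    {"dp": [463, -87, -101], "yaw": 0},
    {"dp": [463, -87, -101], "yaw": 0}
  ]
}}

```text
clock: 15.68
eef_pos: [470.7, 253.9, 260.3]
tcp_rot: [-3.14, 0.001, 1.572]
contact_force: [0.1, 0.7, -0.2]
opening: 0.004
grasp_force: 0.0
```

Emit:
{"op": "carry_out", "data": {
  "targets": [
    {"dp": [0, 0, 0], "yaw": 0}
  ]
}}

```text
clock: 15.8
eef_pos: [471.3, 253.1, 260.9]
tcp_rot: [-3.141, 0.001, 1.57]
contact_force: [0.3, 1.3, -0.9]
opening: -0.001
grasp_force: 0.0
```

```bash
python3 - <<'E'
from gm import *
s=r.sense();print(s['clock'],s['eef_pos'],s['tcp_rot'])
c,im=snap('wrist','w9.png');np.savez('w9.npz',K=c[0],d=c[1],R=c[2],t=c[3])
E
```

```text
15.8 [471.25845779 253.11245363 260.85166923] [-3.14087516e+00  6.69806788e-04  1.56972312e+00]
```

View pics/w9.png

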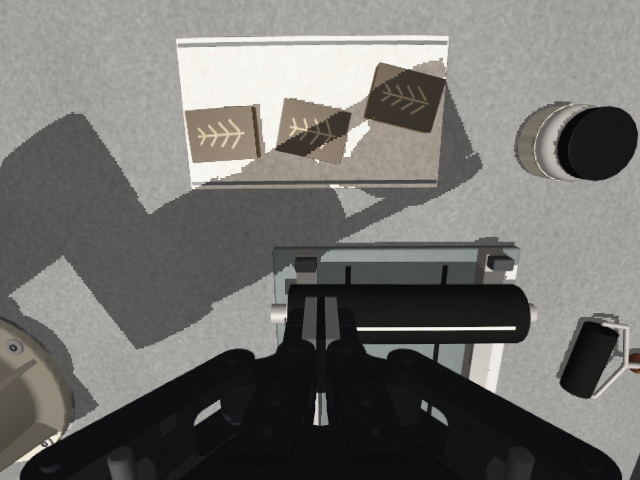

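The three blocks lie with their long axes roughly along world x, at (222,134), (313,130) and (405,97). I'll segment them by colour.

```bash
python3 - <<'E'
from gm import *
z=np.load('w9.npz'); c=(z['K'],z['d'],z['R'],z['t'])
im=cv2.imread('pics/w9.png'); hsv=cv2.cvtColor(im,40); 
for p in [(210,120),(235,150),(300,110),(320,150),(390,75),(420,120),(258,130),(250,60),(350,170),(400,150),(190,145)]: print(p,hsv[p[1],p[0]].tolist(),end=' ')
print()
for T in (45,60):
    m=np.zeros(hsv.shape[:2],np.uint8); m[60:175,180:448]=(hsv[60:175,180:448,1]>T)*255
    m=cv2.morphologyEx(m,cv2.MORPH_CLOSE,np.ones((7,7)));m=cv2.morphologyEx(m,cv2.MORPH_OPEN,np.ones((5,5)))
    for k in cv2.findContours(m,0,1)[0]:
        if cv2.contourArea(k)<800: continue
        P=ray(c,k.reshape(-1,2),32)[:,:2].astype(np.float32); R=cv2.minAreaRect(P); print(T,cv2.boundingRect(k),[np.round(q,1) for q in R])
E
```

```text
(210, 120) [16, 55, 140] (235, 150) [16, 55, 152] (300, 110) [15, 56, 142] (320, 150) [16, 56, 146] (390, 75) [16, 59, 121] (420, 120) [16, 67, 57] (258, 130) [16, 43, 138] (250, 60) [26, 7, 246] (350, 170) [16, 34, 156] (400, 150) [16, 33, 161] (190, 145) [17, 50, 153] 
45 (186, 106, 75, 56) [array([375.5, 332.2]), array([69.2, 49.5]), np.float64(3.7)]
45 (277, 99, 73, 65) [array([463.4, 334.2]), array([49.8, 65.1]), np.float64(77.8)]
45 (364, 63, 81, 70) [array([550.4, 364.4]), array([51.8, 67.8]), np.float64(77.0)]
60 (278, 112, 71, 43) [array([465.5, 329.3]), array([75.9, 21.9]), np.float64(25.8)]
60 (364, 64, 81, 68) [array([550.3, 364.5]), array([50.9, 67.2]), np.float64(77.2)]
```

Segmentation gives A (374,332) with its long axis at +3.7°, B (463.4,334.2) at −12.2° and C (550.4,364.4) at −13°. I'll pick A first.

Emit:
{"op": "carry_out", "data": {
  "targets": [
    {"dp": [8, -10, 20], "yaw": -10},
    {"dp": [16, -20, 40], "yaw": -20},
    {"dp": [24, -30, 60], "yaw": -30},
    {"dp": [32, -40, 80], "yaw": -40},
    {"dp": [40, -50, 100], "yaw": -50},
    {"dp": [50, -60, 120], "yaw": -60},
    {"dp": [60, -75, 140], "yaw": -70},
    {"dp": [70, -85, 155], "yaw": -80},
    {"dp": [79, -97, 161], "yaw": -90},
    {"dp": [79, -97, 161], "yaw": -93.7},
    {"dp": [79, -97, 161], "yaw": -93.7},
    {"dp": [79, -97, 161], "yaw": -93.7}
  ],
  "fingers": 1,
  "grip_force": 30
}}

```text
clock: 17.35
eef_pos: [374.7, 332.8, 100.5]
tcp_rot: [3.141, 0.0, -3.08]
contact_force: [-0.4, 0.2, 0.4]
opening: 0.998
grasp_force: 0.0
```

```bash
cat > d.py <<'E'
import sys
from h import *
# world target x y z yawdeg -> dp,yaw
s=r.sense(); p=s['eef_pos']; y=s['tcp_rot'][2]
X,Y,Z,W=map(float,sys.argv[1:5]); dx,dy=X-p[0],Y-p[1]
print(s['clock'].__round__(2),p.round(1),np.degrees(y).round(2),'open',round(s['opening'],3),'F',s['contact_force'].round(1),'gf',s['grasp_force'],'tip',r.tip_reach)
print('dp',np.round([np.cos(y)*dx+np.sin(y)*dy, np.sin(y)*dx-np.cos(y)*dy, p[2]-Z],1),'yaw',round((np.degrees(y)-W+180)%360-180,1))
E
python3 d.py 374 332.2 16 183.7
```

```text
17.35 [374.7 332.8 100.5] -176.45 open 0.998 F [-0.4  0.2  0.4] gf 0.0 tip 8.0
dp [ 0.8 -0.5 84.5] yaw -0.2
```

Emit:
{"op": "carry_out", "data": {
  "targets": [
    {"dp": [0.5, 0, 40], "yaw": 0},
    {"dp": [0.5, 0, 70], "yaw": 0},
    {"dp": [0.5, 0, 84], "yaw": 0},
    {"dp": [0.5, 0, 84], "yaw": 0},
    {"dp": [0.5, 0, 84], "yaw": 0}
  ]
}}

```text
clock: 17.98
eef_pos: [374.4, 333.6, 17.1]
tcp_rot: [3.141, 0.001, -3.078]
contact_force: [0.3, 0.2, 0.5]
opening: 1.003
grasp_force: 0.0
```

Emit:
{"op": "carry_out", "data": {
  "targets": [
    {"dp": [0, 0, 0], "yaw": 0},
    {"dp": [0, 0, 0], "yaw": 0},
    {"dp": [0, 0, 0], "yaw": 0},
    {"dp": [0, 0, 0], "yaw": 0},
    {"dp": [0, 0, 0], "yaw": 0},
    {"dp": [0, 0, -20], "yaw": 0},
    {"dp": [0, 0, -70], "yaw": 0},
    {"dp": [0, 0, -130], "yaw": 0},
    {"dp": [0, 0, -134], "yaw": 0},
    {"dp": [0, 0, -134], "yaw": 0}
  ],
  "fingers": -1
}}

```text
clock: 19.23
eef_pos: [373.6, 333.0, 150.3]
tcp_rot: [3.141, 0.0, -3.077]
contact_force: [-0.1, -0.4, -2.1]
opening: 0.579
grasp_force: 32.7
```

```bash
python3 d.py 558 -70.5 150 90
```

```text
19.23 [373.6 333.  150.3] -176.31 open 0.579 F [-0.1 -0.4 -2.1] gf 32.66391456127167 tip 8.0
dp [-1.580e+02 -4.145e+02  3.000e-01] yaw 93.7
```

Emit:
{"op": "carry_out", "data": {
  "targets": [
    {"dp": [-15, -38, 0], "yaw": 9},
    {"dp": [-30, -78, 0], "yaw": 18},
    {"dp": [-45, -118, 0], "yaw": 28},
    {"dp": [-60, -158, 0], "yaw": 37},
    {"dp": [-75, -198, 0], "yaw": 46},
    {"dp": [-90, -238, 0], "yaw": 56},
    {"dp": [-105, -278, 0], "yaw": 65},
    {"dp": [-120, -318, 0], "yaw": 74},
    {"dp": [-137, -360, 0], "yaw": 84},
    {"dp": [-152, -400, 0], "yaw": 93.7},
    {"dp": [-158, -414.5, 0], "yaw": 93.7},
    {"dp": [-158, -414.5, 0], "yaw": 93.7}
  ]
}}

```text
clock: 20.72
eef_pos: [557.3, -70.6, 148.6]
tcp_rot: [-3.139, -0.001, 1.571]
contact_force: [0.0, -0.3, -0.7]
opening: 0.581
grasp_force: 32.6
```

Emit:
{"op": "carry_out", "data": {
  "targets": [
    {"dp": [0, 0, 0], "yaw": 0},
    {"dp": [0, 0, 0], "yaw": 0}
  ]
}}

```text
clock: 20.98
eef_pos: [557.6, -69.2, 150.1]
tcp_rot: [-3.141, -0.0, 1.573]
contact_force: [0.9, 0.2, -1.2]
opening: 0.579
grasp_force: 32.6
```

```bash
python3 d.py 558 -70.5 29 90
```

```text
20.98 [557.6 -69.2 150.1] 90.1 open 0.579 F [ 0.9  0.2 -1.2] gf 32.580885887145996 tip 8.0
dp [ -1.3   0.4 121.1] yaw 0.1
```

Emit:
{"op": "carry_out", "data": {
  "targets": [
    {"dp": [0, 0, 50], "yaw": 0},
    {"dp": [0, 0, 95], "yaw": 0},
    {"dp": [0, 0, 112], "yaw": 0},
    {"dp": [0, 0, 117], "yaw": 0},
    {"dp": [0, 0, 120], "yaw": 0},
    {"dp": [0, 0, 121], "yaw": 0},
    {"dp": [0, 0, 121], "yaw": 0}
  ]
}}

```text
clock: 21.85
eef_pos: [558.8, -70.4, 30.2]
tcp_rot: [3.14, 0.0, 1.571]
contact_force: [-0.2, -0.1, -0.7]
opening: 0.581
grasp_force: 32.5
```

Emit:
{"op": "carry_out", "data": {
  "targets": [
    {"dp": [0, 0, 0], "yaw": 0},
    {"dp": [0, 0, 0], "yaw": 0},
    {"dp": [0, 0, 0], "yaw": 0},
    {"dp": [0, 0, 0], "yaw": 0},
    {"dp": [0, 0, -30], "yaw": 0},
    {"dp": [0, 0, -80], "yaw": 0},
    {"dp": [0, 0, -121], "yaw": 0},
    {"dp": [0, 0, -121], "yaw": 0}
  ],
  "fingers": 1
}}

```text
clock: 22.85
eef_pos: [560.3, -70.6, 153.6]
tcp_rot: [3.136, 0.001, 1.571]
contact_force: [1.1, -0.2, -0.0]
opening: 1.0
grasp_force: 0.0
```

```bash
python3 d.py 463.4 334.2 150 167.8
python3 - <<'E'
from gm import *
c,im=snap('wrist','w10.png')
E
```

```text
22.85 [560.3 -70.6 153.6] 89.99 open 1.0 F [ 1.1 -0.2 -0. ] gf 0.0 tip 8.0
dp [404.8 -97.    3.6] yaw -77.8
```

View pics/w10.png

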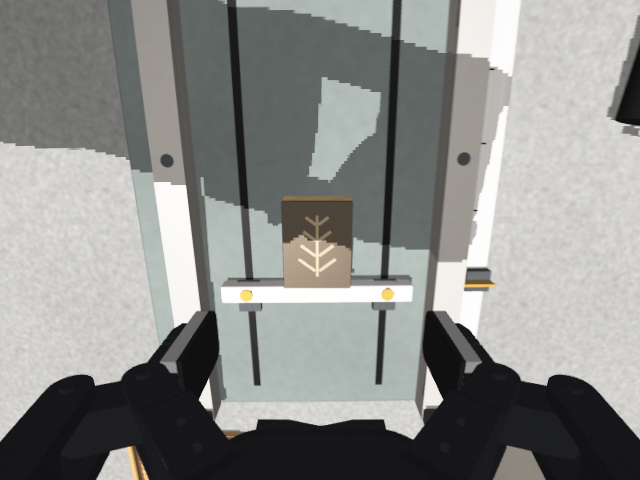

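Block A lies straight and centred against the gauge (block at (317,242), bar 222–412). Next is B.

Emit:
{"op": "carry_out", "data": {
  "targets": [
    {"dp": [40, -10, 0], "yaw": -8},
    {"dp": [80, -19, 0], "yaw": -16},
    {"dp": [120, -29, 0], "yaw": -24},
    {"dp": [160, -38, 0], "yaw": -32},
    {"dp": [200, -48, 0], "yaw": -40},
    {"dp": [240, -58, 0], "yaw": -48},
    {"dp": [280, -68, 0], "yaw": -56},
    {"dp": [320, -77, 0], "yaw": -64},
    {"dp": [360, -87, 0], "yaw": -72},
    {"dp": [404, -97, 20], "yaw": -77.8},
    {"dp": [404, -97, 50], "yaw": -77.8},
    {"dp": [404, -97, 50], "yaw": -77.8}
  ]
}}

```text
clock: 24.4
eef_pos: [458.7, 332.5, 96.9]
tcp_rot: [-3.136, -0.005, 2.929]
contact_force: [-0.3, -0.5, 0.5]
opening: 0.999
grasp_force: 0.0
```

Emit:
{"op": "carry_out", "data": {
  "targets": [
    {"dp": [0, 0, 0], "yaw": 0}
  ]
}}

```text
clock: 24.52
eef_pos: [461.1, 333.1, 100.1]
tcp_rot: [-3.141, -0.001, 2.928]
contact_force: [-0.2, 0.1, 0.0]
opening: 1.004
grasp_force: 0.0
```

```bash
python3 d.py 463.4 334.2 16 167.8; cat > seg.py <<'E'
from gm import *
import sys
c,im=snap('scene',sys.argv[1])
hsv=cv2.cvtColor(im,40)
m=((hsv[:,:,1]>45)&(hsv[:,:,0]<28)).astype(np.uint8)*255
m[:190]=0;m[320:]=0;m[:,:400]=0;m[:,500:]=0
for k in cv2.findContours(m,0,1)[0]:
    if cv2.contourArea(k)>100: 
        R=cv2.minAreaRect(k.astype(np.float32)); print(np.round(R[0],1),ray(c,[R[0]],22).round(0))
E
python3 seg.py s1.png; python3 - <<'E'
import cv2
E
```

```text
24.52 [461.1 333.1 100.1] 167.76 open 1.004 F [-0.2  0.1  0. ] gf 0.0 tip 8.0
dp [-2.   1.5 84.1] yaw -0.0
[454.5 257.1] [[486. 354.  22.]]
```

Emit:
{"op": "carry_out", "data": {
  "targets": [
    {"dp": [-1.5, 1, 40], "yaw": 0},
    {"dp": [-1.5, 1, 70], "yaw": 0},
    {"dp": [-1.5, 1, 83], "yaw": 0},
    {"dp": [-1.5, 1, 83], "yaw": 0},
    {"dp": [-1.5, 1, 83], "yaw": 0}
  ]
}}

```text
clock: 25.2
eef_pos: [463.8, 334.8, 18.6]
tcp_rot: [3.14, 0.001, 2.928]
contact_force: [-0.0, -0.5, -0.1]
opening: 1.0
grasp_force: 0.0
```

Emit:
{"op": "carry_out", "data": {
  "targets": [
    {"dp": [0, 0, 0], "yaw": 0},
    {"dp": [0, 0, 0], "yaw": 0},
    {"dp": [0, 0, 0], "yaw": 0},
    {"dp": [0, 0, 0], "yaw": 0},
    {"dp": [0, 0, 0], "yaw": 0},
    {"dp": [0, 0, -20], "yaw": 0},
    {"dp": [0, 0, -70], "yaw": 0},
    {"dp": [0, 0, -130], "yaw": 0},
    {"dp": [0, 0, -134], "yaw": 0},
    {"dp": [0, 0, -134], "yaw": 0}
  ],
  "fingers": -1
}}

```text
clock: 26.45
eef_pos: [462.6, 334.2, 151.2]
tcp_rot: [3.141, 0.0, 2.929]
contact_force: [0.3, 0.1, -2.1]
opening: 0.577
grasp_force: 32.3
```

```bash
python3 d.py 558.5 -0.5 150 90
```

```text
26.45 [462.6 334.2 151.2] 167.79 open 0.577 F [ 0.3  0.1 -2.1] gf 32.28880047798157 tip 8.0
dp [-164.5 -306.9    1.2] yaw 77.8
```

Emit:
{"op": "carry_out", "data": {
  "targets": [
    {"dp": [-18, -34, 0], "yaw": 8},
    {"dp": [-37, -68, 0], "yaw": 17},
    {"dp": [-55, -102, 0], "yaw": 26},
    {"dp": [-73, -136, 0], "yaw": 34},
    {"dp": [-91, -170, 0], "yaw": 43},
    {"dp": [-110, -205, 0], "yaw": 52},
    {"dp": [-128, -239, 0], "yaw": 61},
    {"dp": [-146, -273, 0], "yaw": 69},
    {"dp": [-160, -298, 0], "yaw": 77.8},
    {"dp": [-164.5, -307, 0], "yaw": 77.8},
    {"dp": [-164.5, -307, 0], "yaw": 77.8},
    {"dp": [-164.5, -307, 0], "yaw": 77.8}
  ]
}}

```text
clock: 27.95
eef_pos: [558.1, 0.3, 150.7]
tcp_rot: [-3.14, -0.0, 1.573]
contact_force: [-0.5, 0.1, -1.2]
opening: 0.58
grasp_force: 32.2
```

Emit:
{"op": "carry_out", "data": {
  "targets": [
    {"dp": [0, 0, 0], "yaw": 0},
    {"dp": [0, 0, 0], "yaw": 0}
  ]
}}

```text
clock: 28.2
eef_pos: [558.6, 0.1, 151.4]
tcp_rot: [3.141, -0.0, 1.572]
contact_force: [0.4, 0.1, -1.3]
opening: 0.58
grasp_force: 32.2
```

```bash
python3 d.py 558.5 -0.5 30 90
```

```text
28.2 [5.586e+02 1.000e-01 1.514e+02] 90.06 open 0.58 F [ 0.4  0.1 -1.3] gf 32.19884812831879 tip 8.0
dp [-6.000e-01 -1.000e-01  1.214e+02] yaw 0.1
```

Emit:
{"op": "carry_out", "data": {
  "targets": [
    {"dp": [0, 0, 50], "yaw": 0},
    {"dp": [0, 0, 95], "yaw": 0},
    {"dp": [0, 0, 112], "yaw": 0},
    {"dp": [0, 0, 117], "yaw": 0},
    {"dp": [0, 0, 120], "yaw": 0},
    {"dp": [0, 0, 121], "yaw": 0},
    {"dp": [0, 0, 121], "yaw": 0}
  ]
}}

```text
clock: 29.08
eef_pos: [559.3, -0.5, 31.1]
tcp_rot: [3.14, 0.0, 1.571]
contact_force: [-0.1, 0.4, -2.4]
opening: 0.579
grasp_force: 32.2
```

Emit:
{"op": "carry_out", "data": {
  "targets": [
    {"dp": [0, 0, 0], "yaw": 0},
    {"dp": [0, 0, 0], "yaw": 0},
    {"dp": [0, 0, 0], "yaw": 0},
    {"dp": [0, 0, 0], "yaw": 0},
    {"dp": [0, 0, -30], "yaw": 0},
    {"dp": [0, 0, -80], "yaw": 0},
    {"dp": [0, 0, -121], "yaw": 0},
    {"dp": [0, 0, -121], "yaw": 0}
  ],
  "fingers": 1
}}

```text
clock: 30.08
eef_pos: [560.9, -0.5, 154.5]
tcp_rot: [3.135, 0.0, 1.571]
contact_force: [0.2, -0.3, -0.7]
opening: 1.0
grasp_force: 0.0
```

```bash
python3 d.py 550.4 364.4 150 167
```

```text
30.07 [ 5.609e+02 -5.000e-01  1.545e+02] 90.0 open 1.0 F [ 0.2 -0.3 -0.7] gf 0.0 tip 8.0
dp [364.9 -10.6   4.5] yaw -77.0
```

Emit:
{"op": "carry_out", "data": {
  "targets": [
    {"dp": [45, -5, -20], "yaw": 0},
    {"dp": [90, -10, -40], "yaw": 0},
    {"dp": [135, -10, -60], "yaw": 0},
    {"dp": [180, -10, -80], "yaw": 0},
    {"dp": [220, -10, -90], "yaw": 0},
    {"dp": [250, -10, -90], "yaw": 0},
    {"dp": [250, -10, -90], "yaw": 0},
    {"dp": [250, -10, -90], "yaw": 0}
  ]
}}

```text
clock: 31.08
eef_pos: [548.2, 248.8, 240.1]
tcp_rot: [-3.14, 0.001, 1.571]
contact_force: [0.0, 0.6, 0.2]
opening: 0.995
grasp_force: 0.0
```

```bash
cat > segw.py <<'E'
from gm import *
import sys
# args: file xmin ymin xmax ymax(world box) ztop
f=sys.argv[1]; x0,y0,x1,y1,zt=map(float,sys.argv[2:7])
c,im=snap('wrist',f); hsv=cv2.cvtColor(im,40)
q=proj(c,[[x0,y0,zt],[x0,y1,zt],[x1,y0,zt],[x1,y1,zt]]); a=np.maximum(q.min(0),0).astype(int);b=q.max(0).astype(int)
print('box',a,b)
m=np.zeros((480,640),np.uint8); w=np.s_[a[1]:b[1],a[0]:b[0]]; m[w]=((hsv[w][:,:,1]>45)&(hsv[w][:,:,0]<26)&(hsv[w][:,:,2]>25))*255
m=cv2.morphologyEx(m,cv2.MORPH_CLOSE,np.ones((7,7)));m=cv2.morphologyEx(m,cv2.MORPH_OPEN,np.ones((5,5)))
for k in cv2.findContours(m,0,1)[0]:
    if cv2.contourArea(k)<800: continue
    P=ray(c,k.reshape(-1,2),zt)[:,:2].astype(np.float32); R=cv2.minAreaRect(P); print(cv2.boundingRect(k),[np.round(v,1) for v in R])
E
python3 segw.py w11.png 320 280 610 430 32;python3 d.py 550.4 364.4 16 167
```

```text
box [57  8] [394 186]
(286, 53, 82, 74) [array([552.2, 364.4]), array([50.5, 65. ]), np.float64(76.7)]
31.12 [548.4 248.5 240.3] 89.97 open 1.002 F [-0.7 -0.9  0.5] gf 0.0 tip 8.0
dp [115.9   2.  224.3] yaw -77.0
```

Emit:
{"op": "carry_out", "data": {
  "targets": [
    {"dp": [14, 0, 20], "yaw": -10},
    {"dp": [28, 1, 40], "yaw": -20},
    {"dp": [42, 1, 60], "yaw": -30},
    {"dp": [56, 2, 80], "yaw": -40},
    {"dp": [70, 2, 100], "yaw": -50},
    {"dp": [85, 3, 120], "yaw": -60},
    {"dp": [100, 3, 135], "yaw": -70},
    {"dp": [116, 3, 140], "yaw": -77},
    {"dp": [116, 3, 140], "yaw": -77},
    {"dp": [116, 3, 190], "yaw": -77},
    {"dp": [116, 3, 223], "yaw": -77},
    {"dp": [116, 3, 223], "yaw": -77}
  ]
}}

```text
clock: 32.62
eef_pos: [550.3, 363.1, 16.2]
tcp_rot: [-3.138, -0.003, 2.911]
contact_force: [-0.4, 0.1, 0.5]
opening: 0.995
grasp_force: 0.0
```

Emit:
{"op": "carry_out", "data": {
  "targets": [
    {"dp": [0, 0, 0], "yaw": 0},
    {"dp": [0, 0, 0], "yaw": 0},
    {"dp": [0, 0, 0], "yaw": 0},
    {"dp": [0, 0, 0], "yaw": 0},
    {"dp": [0, 0, 0], "yaw": 0},
    {"dp": [0, 0, -20], "yaw": 0},
    {"dp": [0, 0, -70], "yaw": 0},
    {"dp": [0, 0, -130], "yaw": 0},
    {"dp": [0, 0, -134], "yaw": 0},
    {"dp": [0, 0, -134], "yaw": 0}
  ],
  "fingers": -1
}}

```text
clock: 33.88
eef_pos: [551.8, 365.6, 153.6]
tcp_rot: [3.14, 0.001, 2.914]
contact_force: [-0.4, 0.3, -1.7]
opening: 0.578
grasp_force: 31.9
```

```bash
python3 d.py 558.5 69 150 90
```

```text
33.88 [551.8 365.6 153.6] 166.99 open 0.578 F [-0.4  0.3 -1.7] gf 31.941901445388794 tip 8.0
dp [ -73.3 -287.5    3.6] yaw 77.0
```

Emit:
{"op": "carry_out", "data": {
  "targets": [
    {"dp": [-8, -32, 0], "yaw": 9},
    {"dp": [-16, -64, 0], "yaw": 17},
    {"dp": [-24, -96, 0], "yaw": 26},
    {"dp": [-33, -128, 0], "yaw": 34},
    {"dp": [-41, -160, 0], "yaw": 43},
    {"dp": [-49, -192, 0], "yaw": 51},
    {"dp": [-57, -224, 0], "yaw": 60},
    {"dp": [-65, -256, 0], "yaw": 68},
    {"dp": [-71, -280, 0], "yaw": 77},
    {"dp": [-73.3, -287.5, 0], "yaw": 77},
    {"dp": [-73.3, -287.5, 0], "yaw": 77},
    {"dp": [-73.3, -287.5, 0], "yaw": 77}
  ]
}}

```text
clock: 35.38
eef_pos: [558.3, 69.7, 152.0]
tcp_rot: [-3.141, -0.0, 1.573]
contact_force: [-0.2, 0.5, -1.2]
opening: 0.578
grasp_force: 31.9
```

Emit:
{"op": "carry_out", "data": {
  "targets": [
    {"dp": [0, 0, 0], "yaw": 0},
    {"dp": [0, 0, 0], "yaw": 0}
  ]
}}

```text
clock: 35.62
eef_pos: [558.4, 69.4, 152.3]
tcp_rot: [-3.142, -0.0, 1.572]
contact_force: [0.6, 0.3, -1.5]
opening: 0.579
grasp_force: 31.9
```

```bash
python3 d.py 558.5 69 30 90
```

```text
35.62 [558.4  69.4 152.3] 90.06 open 0.579 F [ 0.6  0.3 -1.5] gf 31.899874806404114 tip 8.0
dp [-4.000e-01  1.000e-01  1.223e+02] yaw 0.1
```

Emit:
{"op": "carry_out", "data": {
  "targets": [
    {"dp": [0, 0, 50], "yaw": 0},
    {"dp": [0, 0, 95], "yaw": 0},
    {"dp": [0, 0, 113], "yaw": 0},
    {"dp": [0, 0, 118], "yaw": 0},
    {"dp": [0, 0, 121], "yaw": 0},
    {"dp": [0, 0, 122], "yaw": 0},
    {"dp": [0, 0, 122], "yaw": 0}
  ]
}}

```text
clock: 36.5
eef_pos: [559.5, 69.1, 32.4]
tcp_rot: [3.139, -0.0, 1.571]
contact_force: [-2.1, 0.3, 6.4]
opening: 0.574
grasp_force: 32.7
```

Emit:
{"op": "carry_out", "data": {
  "targets": [
    {"dp": [0, 0, 0], "yaw": 0},
    {"dp": [0, 0, 0], "yaw": 0},
    {"dp": [0, 0, 0], "yaw": 0},
    {"dp": [0, 0, 0], "yaw": 0},
    {"dp": [0, 0, -30], "yaw": 0},
    {"dp": [0, 0, -80], "yaw": 0},
    {"dp": [-60, 0, -122], "yaw": 0},
    {"dp": [-100, 0, -130], "yaw": 0},
    {"dp": [-100, 0, -130], "yaw": 0},
    {"dp": [-100, 0, -130], "yaw": 0}
  ],
  "fingers": 1
}}

```text
clock: 37.75
eef_pos: [558.2, -31.0, 159.9]
tcp_rot: [-3.141, -0.0, 1.57]
contact_force: [-0.7, -0.3, 0.4]
opening: 0.999
grasp_force: 0.0
```

```bash
python3 d.py 558.5 115 47 90; python3 - <<'E'
from gm import *
c,im=snap('wrist','w12.png')
q=[(0,0)]
E
```

```text
37.75 [558.2 -31.  159.9] 89.94 open 0.999 F [-0.7 -0.3  0.4] gf 0.0 tip 8.0
dp [146.    0.2 112.9] yaw -0.1
```

View pics/w12.png

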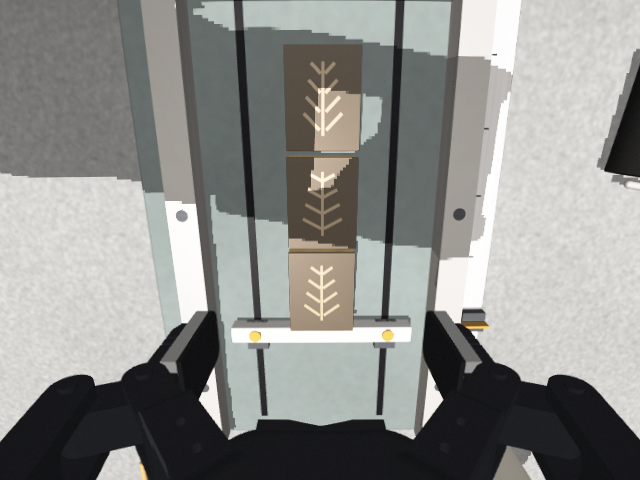

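The row is straight with about 3 mm gaps (rows 153 and 250). I'll close it with a gentle push from the +y end.

```bash
python3 - <<'E'
from gm import *
z=np.load('w9.npz'); c=(z['K'],z['d'],z['R'],z['t'])
print('roller stubs',ray(c,[(280,314),(533,313)],72.5).round(1))
E
```

```text
roller stubs [[429.8 157.9  72.5]
 [688.6 157.8  72.5]]
```

Emit:
{"op": "carry_out", "data": {
  "targets": [
    {"dp": [50, 0, 0], "yaw": 0},
    {"dp": [100, 0, 0], "yaw": 0},
    {"dp": [140, 0, 0], "yaw": 0},
    {"dp": [150, 0, 10], "yaw": 0},
    {"dp": [150, 0, 30], "yaw": 0},
    {"dp": [150, 0, 60], "yaw": 0},
    {"dp": [150, 0, 60], "yaw": 0}
  ],
  "fingers": -1
}}

```text
clock: 38.67
eef_pos: [556.1, 118.5, 97.6]
tcp_rot: [-3.136, 0.001, 1.571]
contact_force: [-0.3, 0.0, -0.8]
opening: 0.001
grasp_force: 0.0
```

Emit:
{"op": "carry_out", "data": {
  "targets": [
    {"dp": [-4, 2, 0], "yaw": 0},
    {"dp": [-4, 2, 0], "yaw": 0},
    {"dp": [-4, 2, 15], "yaw": 0},
    {"dp": [-4, 2, 30], "yaw": 0},
    {"dp": [-4, 2, 42], "yaw": 0},
    {"dp": [-4, 2, 50], "yaw": 0},
    {"dp": [-4, 2, 54], "yaw": 0},
    {"dp": [-4, 2, 54], "yaw": 0}
  ]
}}

```text
clock: 39.67
eef_pos: [560.4, 114.9, 46.0]
tcp_rot: [-3.141, 0.0, 1.571]
contact_force: [0.5, 0.5, -0.2]
opening: 0.001
grasp_force: 0.0
```

Emit:
{"op": "carry_out", "data": {
  "targets": [
    {"dp": [-2, 0, 0], "yaw": 0},
    {"dp": [-4, 0, 0], "yaw": 0},
    {"dp": [-6, 0, 0], "yaw": 0},
    {"dp": [-7, 0, 0], "yaw": 0},
    {"dp": [-8, 0, 0], "yaw": 0},
    {"dp": [-8, 0, 0], "yaw": 0}
  ]
}}

```text
clock: 40.42
eef_pos: [560.7, 106.9, 46.4]
tcp_rot: [3.141, -0.0, 1.571]
contact_force: [0.3, 2.4, 1.8]
opening: -0.005
grasp_force: 0.9
```

Emit:
{"op": "carry_out", "data": {
  "targets": [
    {"dp": [-0.5, 0, 0], "yaw": 0},
    {"dp": [-1, 0, 0], "yaw": 0},
    {"dp": [-1.5, 0, 0], "yaw": 0},
    {"dp": [-2, 0, 0], "yaw": 0},
    {"dp": [-2, 0, 0], "yaw": 0}
  ]
}}

```text
clock: 41.05
eef_pos: [560.5, 104.9, 46.3]
tcp_rot: [3.142, -0.0, 1.571]
contact_force: [0.2, 3.5, 2.6]
opening: 0.003
grasp_force: 1.8
```

Emit:
{"op": "carry_out", "data": {
  "targets": [
    {"dp": [-0.5, 0, 0], "yaw": 0},
    {"dp": [-1, 0, 0], "yaw": 0},
    {"dp": [-1, 0, 0], "yaw": 0}
  ]
}}

```text
clock: 41.42
eef_pos: [560.6, 104.7, 46.3]
tcp_rot: [3.141, -0.001, 1.57]
contact_force: [-0.4, 9.5, 3.0]
opening: 0.003
grasp_force: 4.4
```

Contact: the row is closed up. I back off, rise and check.

Emit:
{"op": "carry_out", "data": {
  "targets": [
    {"dp": [6, 0, 0], "yaw": 0},
    {"dp": [7, 0, -10], "yaw": 0},
    {"dp": [7, 0, -50], "yaw": 0},
    {"dp": [-10, 0, -100], "yaw": 0},
    {"dp": [-70, 0, -115], "yaw": 0},
    {"dp": [-130, 0, -115], "yaw": 0},
    {"dp": [-190, 0, -115], "yaw": 0},
    {"dp": [-250, 0, -115], "yaw": 0},
    {"dp": [-300, -2, -113], "yaw": 0},
    {"dp": [-313, -2, -113], "yaw": 0},
    {"dp": [-313, -2, -113], "yaw": 0},
    {"dp": [-313, -2, -113], "yaw": 0}
  ]
}}

```text
clock: 42.92
eef_pos: [558.4, -207.8, 159.4]
tcp_rot: [-3.141, -0.0, 1.571]
contact_force: [0.2, 0.6, 0.0]
opening: 0.0
grasp_force: 0.0
```

```bash
python3 g2.py w13.png -106; python3 - <<'E'
from h import *
im=cv2.imread('pics/w13.png'); c=cal('wrist'); g=cv2.cvtColor(im,6)
a,b=proj(c,[[557.5,-106,44],[557.5,0,44]]); print(a,b)
cv2.imwrite('pics/w13c.png',cv2.resize(im[0:260,140:540],(800,520)))
E
```

```text
42.925 [ 558.39018719 -207.8456085   159.35499746] [-3.14122740e+00 -4.00557554e-04  1.57148836e+00]
face [ 3.51786306e-03 -1.07679404e+02] 46 blade [ 684.04931106 -105.31880089   36.7       ] (np.int64(95), np.int64(99), np.int64(492), np.int64(522)) [[235, 97], [507, 98]]
gap at blade -0.04578890714319073 face mid y -105.71643619650126
[319.62394521  95.58526964] [319.74195295 -97.05888139]
```

View pics/w13c.png

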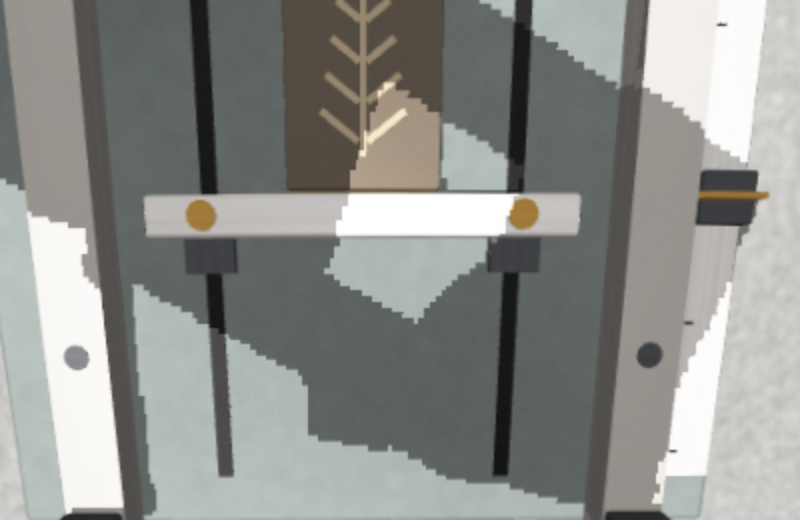

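The gauge is still on its mark and block A is flush against it. On the way to the roller I'll check the row numerically.

Emit:
{"op": "carry_out", "data": {
  "targets": [
    {"dp": [45, 0, -20], "yaw": 0},
    {"dp": [90, 0, -30], "yaw": 0},
    {"dp": [135, 0, -40], "yaw": 0},
    {"dp": [170, 0, -50], "yaw": 0},
    {"dp": [170, 0, -50], "yaw": 0},
    {"dp": [170, 0, -50], "yaw": 0}
  ],
  "fingers": 1
}}

```text
clock: 43.72
eef_pos: [558.3, -38.6, 209.2]
tcp_rot: [-3.141, 0.0, 1.572]
contact_force: [-0.2, 0.2, 0.0]
opening: 1.0
grasp_force: 0.0
```

```bash
python3 segw.py w14.png 500 -104 615 110 44; python3 d.py 558 215 160 90; python3 - <<'E'
from h import *
im=cv2.imread('pics/w14.png');c=cal('wrist');g=cv2.cvtColor(im,6)
ys=np.arange(-110,102,1.); 
for x in (537,578):
    p=proj(c,np.c_[np.full_like(ys,x),ys,np.full_like(ys,44)]).round().astype(int); v=[int(g[b,a]) for a,b in p]
    print(x,v)
E
```

```text
box [243  37] [396 297]
(291, 63, 63, 234) [array([558.9,  -5.6]), array([195.2,  49.6]), np.float64(89.7)]
43.77 [558.2 -39.1 209. ] 90.03 open 0.998 F [-0.5  0.7  0.6] gf 0.0 tip 8.0
dp [ 2.541e+02 -1.000e-01  4.900e+01] yaw 0.0
537 [254, 254, 254, 254, 248, 188, 188, 143, 143, 145, 144, 145, 147, 145, 146, 147, 147, 147, 148, 149, 150, 149, 151, 150, 151, 151, 152, 154, 153, 154, 154, 153, 155, 155, 156, 156, 157, 158, 157, 158, 158, 159, 159, 160, 160, 161, 160, 162, 163, 162, 161, 162, 163, 164, 165, 164, 166, 165, 166, 168, 168, 167, 167, 168, 168, 168, 168, 170, 171, 174, 111, 155, 173, 170, 170, 171, 169, 171, 170, 170, 169, 170, 170, 106, 65, 66, 65, 66, 66, 66, 67, 66, 66, 66, 66, 66, 65, 66, 65, 67, 65, 67, 65, 65, 67, 67, 67, 67, 67, 68, 67, 67, 66, 68, 69, 66, 66, 69, 68, 68, 67, 68, 68, 68, 67, 69, 67, 69, 68, 69, 68, 70, 69, 69, 68, 68, 70, 70, 69, 68, 69, 69, 69, 68, 69, 70, 69, 70, 71, 69, 71, 70, 71, 71, 70, 70, 69, 71, 71, 72, 72, 73, 71, 71, 72, 71, 73, 72, 71, 71, 70, 72, 71, 72, 73, 73, 72, 73, 73, 73, 74, 72, 73, 72, 74, 73, 74, 74, 74, 75, 75, 74, 74, 73, 74, 
[... 356 characters left out ...]
, 149, 150, 151, 150, 150, 150, 151, 152, 152, 150, 152, 152, 155, 103, 136, 157, 154, 153, 153, 154, 100, 66, 65, 63, 64, 66, 65, 66, 65, 67, 67, 66, 66, 65, 66, 66, 66, 66, 68, 65, 67, 66, 69, 65, 67, 66, 67, 66, 68, 67, 68, 68, 68, 67, 66, 68, 67, 68, 67, 67, 67, 67, 68, 67, 67, 69, 69, 66, 68, 131, 151, 153, 157, 159, 159, 159, 158, 157, 156, 134, 160, 158, 158, 158, 158, 157, 156, 157, 157, 155, 155, 155, 155, 156, 155, 155, 155, 154, 154, 156, 154, 155, 153, 154, 155, 154, 154, 154, 154, 153, 151, 152, 152, 152, 151, 152, 152, 152, 152, 151, 151, 152, 150, 150, 145, 142, 144, 72, 72, 72, 74, 73, 74, 73, 74, 73, 75, 74, 74, 74, 74, 74, 74, 74, 73, 89, 94, 97, 96, 95, 96, 97, 97, 97, 95]
```

The row is tight, with hairline joints at y=−40 and 26 and its end at 92. Now the roller.

Emit:
{"op": "carry_out", "data": {
  "targets": [
    {"dp": [45, 0, 0], "yaw": 0},
    {"dp": [95, 0, 0], "yaw": 0},
    {"dp": [145, 0, 0], "yaw": 0},
    {"dp": [195, 0, 0], "yaw": 0},
    {"dp": [245, 0, 0], "yaw": 0},
    {"dp": [256, 0, 0], "yaw": 0},
    {"dp": [256, 0, 40], "yaw": 0},
    {"dp": [256, 0, 90], "yaw": 0},
    {"dp": [256, 0, 130], "yaw": 0},
    {"dp": [256, 0, 150], "yaw": 0},
    {"dp": [256, 0, 150], "yaw": 0}
  ]
}}

```text
clock: 45.15
eef_pos: [558.0, 215.8, 58.2]
tcp_rot: [-3.139, 0.001, 1.57]
contact_force: [-1.0, 0.2, -0.5]
opening: 0.998
grasp_force: 0.0
```

Emit:
{"op": "carry_out", "data": {
  "targets": [
    {"dp": [-6, 0, 0], "yaw": 0},
    {"dp": [-12, 0, 0], "yaw": 0},
    {"dp": [-18, 0, 0], "yaw": 0},
    {"dp": [-24, 0, 0], "yaw": 0},
    {"dp": [-30, 0, 0], "yaw": 0},
    {"dp": [-36, 0, 0], "yaw": 0},
    {"dp": [-42, 0, 0], "yaw": 0},
    {"dp": [-48, 0, 0], "yaw": 0}
  ]
}}

```text
clock: 46.15
eef_pos: [558.5, 168.5, 59.2]
tcp_rot: [-3.141, 0.0, 1.571]
contact_force: [-0.6, 0.8, 0.1]
opening: 1.0
grasp_force: 0.3
```

Emit:
{"op": "carry_out", "data": {
  "targets": [
    {"dp": [-6, 0, 0], "yaw": 0},
    {"dp": [-12, 0, 0], "yaw": 0},
    {"dp": [-18, 0, 0], "yaw": 0},
    {"dp": [-24, 0, 0], "yaw": 0},
    {"dp": [-30, 0, 0], "yaw": 0},
    {"dp": [-36, 0, 0], "yaw": 0},
    {"dp": [-42, 0, 0], "yaw": 0},
    {"dp": [-48, 0, 0], "yaw": 0},
    {"dp": [-54, 0, 0], "yaw": 0},
    {"dp": [-60, 0, 0], "yaw": 0}
  ]
}}

```text
clock: 47.4
eef_pos: [558.3, 108.3, 59.1]
tcp_rot: [-3.141, 0.0, 1.57]
contact_force: [0.3, 3.0, 2.4]
opening: 1.001
grasp_force: 1.1
```

Emit:
{"op": "carry_out", "data": {
  "targets": [
    {"dp": [-7, 0, 0], "yaw": 0},
    {"dp": [-14, 0, 0], "yaw": 0},
    {"dp": [-21, 0, 0], "yaw": 0},
    {"dp": [-28, 0, 0], "yaw": 0},
    {"dp": [-35, 0, 0], "yaw": 0},
    {"dp": [-42, 0, 0], "yaw": 0},
    {"dp": [-49, 0, 0], "yaw": 0},
    {"dp": [-56, 0, 0], "yaw": 0},
    {"dp": [-63, 0, 0], "yaw": 0},
    {"dp": [-70, 0, 0], "yaw": 0},
    {"dp": [-77, 0, 0], "yaw": 0},
    {"dp": [-84, 0, 0], "yaw": 0}
  ]
}}

```text
clock: 48.9
eef_pos: [558.5, 24.4, 59.3]
tcp_rot: [-3.142, 0.0, 1.571]
contact_force: [0.0, -0.0, 0.3]
opening: 1.0
grasp_force: 0.3
```

Emit:
{"op": "carry_out", "data": {
  "targets": [
    {"dp": [-7, 0, 0], "yaw": 0},
    {"dp": [-14, 0, 0], "yaw": 0},
    {"dp": [-21, 0, 0], "yaw": 0},
    {"dp": [-28, 0, 0], "yaw": 0},
    {"dp": [-35, 0, 0], "yaw": 0},
    {"dp": [-42, 0, 0], "yaw": 0},
    {"dp": [-49, 0, 0], "yaw": 0},
    {"dp": [-56, 0, 0], "yaw": 0},
    {"dp": [-63, 0, 0], "yaw": 0},
    {"dp": [-70, 0, 0], "yaw": 0},
    {"dp": [-77, 0, 0], "yaw": 0},
    {"dp": [-84, 0, 0], "yaw": 0}
  ]
}}

```text
clock: 50.4
eef_pos: [558.5, -59.6, 59.3]
tcp_rot: [3.142, 0.0, 1.571]
contact_force: [-0.3, 0.5, 0.8]
opening: 1.0
grasp_force: 0.3
```

Emit:
{"op": "carry_out", "data": {
  "targets": [
    {"dp": [-7, 0, 0], "yaw": 0},
    {"dp": [-14, 0, 0], "yaw": 0},
    {"dp": [-21, 0, 0], "yaw": 0},
    {"dp": [-28, 0, 0], "yaw": 0},
    {"dp": [-35, 0, 0], "yaw": 0},
    {"dp": [-42, 0, 0], "yaw": 0},
    {"dp": [-49, 0, 0], "yaw": 0},
    {"dp": [-56, 0, 0], "yaw": 0},
    {"dp": [-62, 0, 0], "yaw": 0},
    {"dp": [-67, 0, 0], "yaw": 0},
    {"dp": [-72, 0, 0], "yaw": 0},
    {"dp": [-76, 0, 0], "yaw": 0}
  ]
}}

```text
clock: 51.9
eef_pos: [558.4, -135.4, 59.3]
tcp_rot: [-3.142, -0.0, 1.571]
contact_force: [-0.1, 0.1, -1.2]
opening: 1.0
grasp_force: 0.0
```

Emit:
{"op": "carry_out", "data": {
  "targets": [
    {"dp": [-3, 0, 0], "yaw": 0},
    {"dp": [-6, 0, 0], "yaw": 0},
    {"dp": [-8, 0, 0], "yaw": 0},
    {"dp": [-10, 0, 0], "yaw": 0}
  ]
}}

```text
clock: 52.4
eef_pos: [558.5, -145.2, 59.3]
tcp_rot: [3.142, -0.0, 1.571]
contact_force: [-1.0, -0.6, -0.0]
opening: 1.003
grasp_force: 0.2
```

```bash
python3 - <<'E'
from h import *
c,im=snap('side','s2.png'); cv2.imwrite('pics/s2c.png',cv2.resize(im[190:410,190:470],(764,600)))
E
```

```text
(no output)
```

View pics/s2c.png

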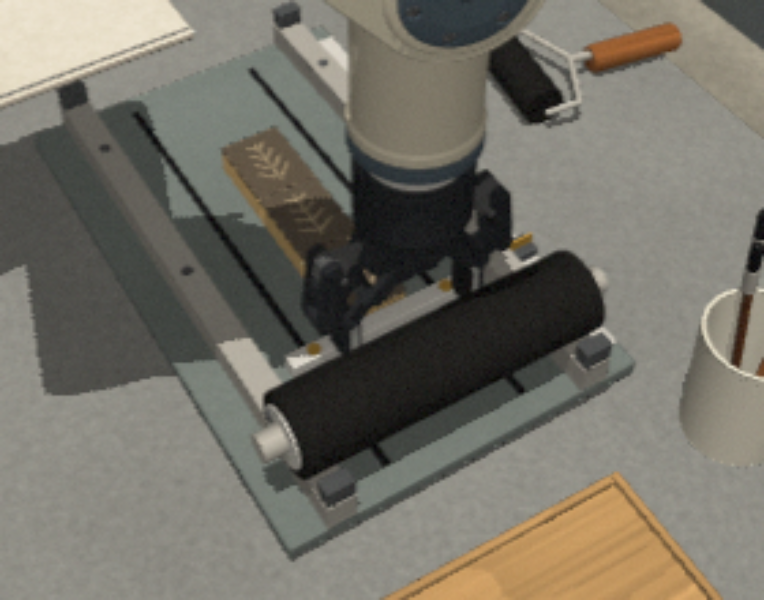

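The roller is square across the bearers just short of the stops (stops at (335,487) and (593,350) in the crop), and the row is undisturbed. I'll push on gently until the stops resist.

Emit:
{"op": "carry_out", "data": {
  "targets": [
    {"dp": [-3, 0, 0], "yaw": 0},
    {"dp": [-6, 0, 0], "yaw": 0},
    {"dp": [-8, 0, 0], "yaw": 0},
    {"dp": [-10, 0, 0], "yaw": 0}
  ]
}}

```text
clock: 52.95
eef_pos: [558.2, -148.6, 59.6]
tcp_rot: [-3.14, -0.009, 1.57]
contact_force: [2.9, 50.8, 13.2]
opening: 0.998
grasp_force: 25.3
```

Emit:
{"op": "carry_out", "data": {
  "targets": [
    {"dp": [-2, 0, 0], "yaw": 0},
    {"dp": [-4, 0, 0], "yaw": 0},
    {"dp": [-5, 0, 0], "yaw": 0},
    {"dp": [-6, 0, 0], "yaw": 0}
  ]
}}

```text
clock: 53.45
eef_pos: [558.1, -149.2, 59.7]
tcp_rot: [-3.139, -0.016, 1.569]
contact_force: [4.0, 79.6, 19.9]
opening: 0.998
grasp_force: 40.0
```

The stops are reached (force 80 N, more than I wanted). Backing off.

Emit:
{"op": "carry_out", "data": {
  "targets": [
    {"dp": [10, 0, 0], "yaw": 0},
    {"dp": [22, 0, 0], "yaw": 0},
    {"dp": [30, 0, -20], "yaw": 0},
    {"dp": [40, 0, -60], "yaw": 0},
    {"dp": [60, 0, -110], "yaw": 0},
    {"dp": [90, 0, -140], "yaw": 0},
    {"dp": [120, 0, -150], "yaw": 0},
    {"dp": [120, 0, -150], "yaw": 0},
    {"dp": [120, 0, -150], "yaw": 0}
  ]
}}

```text
clock: 54.58
eef_pos: [558.4, -41.8, 209.7]
tcp_rot: [3.141, 0.001, 1.571]
contact_force: [0.1, 0.5, -0.8]
opening: 1.0
grasp_force: 0.0
```

```bash
python3 segw.py w15.png 480 -104 635 130 44; python3 d.py 558.5 59 130 90; python3 - <<'E'
from h import *
c,im=snap('scene','s3.png'); s,im2=snap('side','s4.png')
big=np.hstack([cv2.resize(im[170:320,190:420],(460,300)),cv2.resize(im2[220:400,230:440],(350,300))[:, :340]]); cv2.imwrite('pics/c3.png',big)
E
```

```text
box [214   3] [424 293]
(291, 61, 64, 232) [array([559.2,  -6.2]), array([193.1,  49.5]), np.float64(89.4)]
54.62 [558.2 -42.  209.3] 89.96 open 1.003 F [ 0.6 -0.2 -1.2] gf 0.0 tip 8.0
dp [101.    0.2  79.3] yaw -0.0
```

View pics/c3.png

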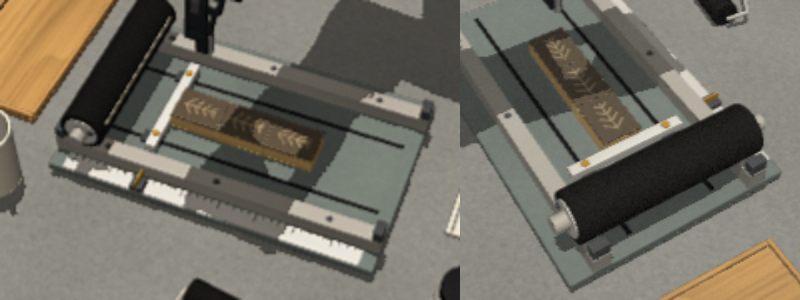

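Roller is at the far stops, the row intact against the gauge. Next, a numeric look at the tray from the wrist.

Emit:
{"op": "carry_out", "data": {
  "targets": [
    {"dp": [-30, -5, -10], "yaw": 0},
    {"dp": [-60, -10, -20], "yaw": 0},
    {"dp": [-100, -18, -30], "yaw": 0},
    {"dp": [-140, -24, -40], "yaw": 0},
    {"dp": [-180, -30, -50], "yaw": 0},
    {"dp": [-220, -36, -60], "yaw": 0},
    {"dp": [-260, -42, -70], "yaw": 0},
    {"dp": [-300, -48, -80], "yaw": 0},
    {"dp": [-328, -56, -80], "yaw": 0},
    {"dp": [-328, -56, -80], "yaw": 0},
    {"dp": [-328, -56, -80], "yaw": 0}
  ]
}}

```text
clock: 56.1
eef_pos: [502.0, -368.9, 288.7]
tcp_rot: [-3.141, -0.001, 1.57]
contact_force: [0.4, -0.1, -0.1]
opening: 0.999
grasp_force: 0.0
```

```bash
python3 - <<'E'
from gm import *
print(r.sense()['eef_pos'])
c,im=snap('wrist','w16.png'); hsv=cv2.cvtColor(im,40)
m=((hsv[:,:,1]>85)&(hsv[:,:,0]>8)&(hsv[:,:,0]<28)&(hsv[:,:,2]>90)).astype(np.uint8)*255
m=cv2.morphologyEx(m,cv2.MORPH_CLOSE,np.ones((7,7)));m=cv2.morphologyEx(m,cv2.MORPH_OPEN,np.ones((5,5)))
for k in cv2.findContours(m,0,1)[0]:
    if cv2.contourArea(k)<1500: continue
    P=ray(c,k.reshape(-1,2),14)[:,:2].astype(np.float32); print(cv2.boundingRect(k),cv2.contourArea(k),[np.round(v,1) for v in cv2.minAreaRect(P)],cv2.boxPoints(cv2.minAreaRect(P)).round(0).tolist())
for pt in ((373,-420),(635,-423),(369,-276),(629,-290)): print(pt,proj(c,[[*pt,14]]).round(0))
E
```

```text
[ 502.03949751 -368.92359375  288.67171529]
(198, 128, 242, 132) 29276.0 [array([ 498.3, -358.4]), array([148.7, 267.5]), np.float64(88.9)] [[363.0, -430.0], [631.0, -435.0], [633.0, -287.0], [366.0, -281.0]]
(373, -420) [[214. 248.]]
(635, -423) [[431. 250.]]
(369, -276) [[199. 122.]]
(629, -290) [[436. 135.]]
```

Tray centre is (498.3,−358.4), yaw −1.1°. Picking the block nearest the roller's start end first (y≈59).

Emit:
{"op": "carry_out", "data": {
  "targets": [
    {"dp": [45, 8, 0], "yaw": 0},
    {"dp": [95, 16, 20], "yaw": 0},
    {"dp": [145, 24, 40], "yaw": 0},
    {"dp": [195, 32, 60], "yaw": 0},
    {"dp": [245, 40, 80], "yaw": 0},
    {"dp": [295, 46, 110], "yaw": 0},
    {"dp": [345, 50, 140], "yaw": 0},
    {"dp": [390, 54, 170], "yaw": 0},
    {"dp": [428, 56.5, 189], "yaw": 0},
    {"dp": [428, 56.5, 189], "yaw": 0},
    {"dp": [428, 56.5, 189], "yaw": 0}
  ]
}}

```text
clock: 57.52
eef_pos: [558.9, 59.2, 100.6]
tcp_rot: [3.142, 0.0, 1.572]
contact_force: [0.2, 0.6, 0.3]
opening: 0.999
grasp_force: 0.0
```

```bash
python3 d.py 558.5 59.5 30 90.3
```

```text
57.52 [558.9  59.2 100.6] 90.08 open 0.999 F [0.2 0.6 0.3] gf 0.0 tip 8.0
dp [ 0.3 -0.4 70.6] yaw -0.2
```

Emit:
{"op": "carry_out", "data": {
  "targets": [
    {"dp": [0, 0, 35], "yaw": 0},
    {"dp": [0, 0, 60], "yaw": 0},
    {"dp": [0, 0, 70.5], "yaw": 0},
    {"dp": [0, 0, 70.5], "yaw": 0},
    {"dp": [0, 0, 70.5], "yaw": 0}
  ]
}}

```text
clock: 58.15
eef_pos: [559.8, 58.6, 30.9]
tcp_rot: [3.14, -0.0, 1.57]
contact_force: [-0.6, -0.9, -0.1]
opening: 0.999
grasp_force: 0.0
```

Emit:
{"op": "carry_out", "data": {
  "targets": [
    {"dp": [0, 0, 0], "yaw": 0},
    {"dp": [0, 0, 0], "yaw": 0},
    {"dp": [0, 0, 0], "yaw": 0},
    {"dp": [0, 0, 0], "yaw": 0},
    {"dp": [0, 0, 0], "yaw": 0},
    {"dp": [0, 0, -20], "yaw": 0},
    {"dp": [0, 0, -70], "yaw": 0},
    {"dp": [0, 0, -130], "yaw": 0},
    {"dp": [0, 0, -140], "yaw": 0},
    {"dp": [0, 0, -140], "yaw": 0}
  ],
  "fingers": -1
}}

```text
clock: 59.4
eef_pos: [559.1, 58.9, 170.2]
tcp_rot: [3.14, -0.0, 1.571]
contact_force: [-0.9, 0.6, -1.9]
opening: 0.575
grasp_force: 32.3
```

```bash
python3 d.py 578 -360 170 -1
```

```text
59.4 [559.1  58.9 170.2] 90.0 open 0.575 F [-0.9  0.6 -1.9] gf 32.29611575603485 tip 8.0
dp [-4.189e+02  1.890e+01  2.000e-01] yaw 91.0
```

Emit:
{"op": "carry_out", "data": {
  "targets": [
    {"dp": [-30, 1, 0], "yaw": 0},
    {"dp": [-75, 3, 0], "yaw": 10},
    {"dp": [-120, 5, 0], "yaw": 20},
    {"dp": [-165, 7, 0], "yaw": 30},
    {"dp": [-210, 9, 0], "yaw": 40},
    {"dp": [-255, 11, 0], "yaw": 50},
    {"dp": [-300, 13, 0], "yaw": 60},
    {"dp": [-345, 15, 0], "yaw": 70},
    {"dp": [-390, 17, 0], "yaw": 80},
    {"dp": [-419, 19, 0], "yaw": 90},
    {"dp": [-419, 19, 0], "yaw": 91},
    {"dp": [-419, 19, 0], "yaw": 91}
  ]
}}

```text
clock: 60.9
eef_pos: [576.9, -359.1, 167.6]
tcp_rot: [-3.139, 0.003, -0.016]
contact_force: [-0.2, -0.1, -1.0]
opening: 0.581
grasp_force: 32.2
```

Emit:
{"op": "carry_out", "data": {
  "targets": [
    {"dp": [0, 0, 50], "yaw": 0},
    {"dp": [0, 0, 80], "yaw": 0},
    {"dp": [0, 0, 80], "yaw": 0}
  ]
}}

```text
clock: 61.28
eef_pos: [576.0, -357.7, 86.7]
tcp_rot: [-3.138, 0.005, -0.015]
contact_force: [0.3, -0.6, -1.3]
opening: 0.58
grasp_force: 32.1
```

```bash
python3 d.py 578 -360 16 -1
```

```text
61.27 [ 576.  -357.7   86.7] -0.86 open 0.58 F [ 0.3 -0.6 -1.3] gf 32.14686334133148 tip 8.0
dp [ 2.   2.3 70.7] yaw 0.1
```

Emit:
{"op": "carry_out", "data": {
  "targets": [
    {"dp": [1, 2, 40], "yaw": 0},
    {"dp": [1, 2, 60], "yaw": 0},
    {"dp": [1, 2, 66], "yaw": 0},
    {"dp": [1, 2, 70], "yaw": 0},
    {"dp": [1, 2, 72], "yaw": 0},
    {"dp": [1, 2, 72], "yaw": 0}
  ]
}}

```text
clock: 62.02
eef_pos: [579.2, -362.4, 18.5]
tcp_rot: [3.141, -0.001, -0.018]
contact_force: [-0.1, -0.7, -1.1]
opening: 0.576
grasp_force: 32.2
```

Emit:
{"op": "carry_out", "data": {
  "targets": [
    {"dp": [0, 0, 0], "yaw": 0},
    {"dp": [0, 0, 0], "yaw": 0},
    {"dp": [0, 0, 0], "yaw": 0},
    {"dp": [0, 0, 0], "yaw": 0},
    {"dp": [0, 0, -30], "yaw": 0},
    {"dp": [0, 0, -80], "yaw": 0},
    {"dp": [0, 0, -140], "yaw": 0},
    {"dp": [0, 0, -155], "yaw": 0},
    {"dp": [0, 0, -155], "yaw": 0}
  ],
  "fingers": 0.6
}}

```text
clock: 63.15
eef_pos: [579.3, -362.4, 173.9]
tcp_rot: [3.14, -0.002, -0.018]
contact_force: [-0.2, -0.7, -0.1]
opening: 0.799
grasp_force: 0.0
```

```bash
python3 d.py 558.5 -6.5 100 90.3
```

```text
63.15 [ 579.3 -362.4  173.9] -1.01 open 0.799 F [-0.2 -0.7 -0.1] gf 0.0 tip 8.0
dp [ -27.1 -355.5   73.9] yaw -91.3
```

Emit:
{"op": "carry_out", "data": {
  "targets": [
    {"dp": [-3, -36, 0], "yaw": -9},
    {"dp": [-6, -72, 0], "yaw": -19},
    {"dp": [-9, -108, 0], "yaw": -29},
    {"dp": [-12, -144, 0], "yaw": -39},
    {"dp": [-15, -180, 0], "yaw": -49},
    {"dp": [-18, -216, 0], "yaw": -59},
    {"dp": [-21, -252, 0], "yaw": -69},
    {"dp": [-24, -295, 10], "yaw": -79},
    {"dp": [-27, -335, 30], "yaw": -89},
    {"dp": [-27, -355.5, 60], "yaw": -91.3},
    {"dp": [-27, -355.5, 74], "yaw": -91.3},
    {"dp": [-27, -355.5, 74], "yaw": -91.3}
  ],
  "fingers": 1
}}

```text
clock: 64.65
eef_pos: [556.7, -6.7, 96.8]
tcp_rot: [-3.138, 0.0, 1.575]
contact_force: [0.8, 0.8, 1.0]
opening: 0.997
grasp_force: 0.0
```

Emit:
{"op": "carry_out", "data": {
  "targets": [
    {"dp": [0, 0, 0], "yaw": 0}
  ]
}}

```text
clock: 64.78
eef_pos: [558.5, -7.1, 99.0]
tcp_rot: [3.141, 0.0, 1.574]
contact_force: [0.5, 0.5, 0.4]
opening: 1.003
grasp_force: 0.0
```

```bash
python3 segw.py w17.png 480 -104 635 130 44; python3 d.py 558.5 -6.5 29.5 90.3
```

```text
box [154   1] [485 411]
(258, 211, 110, 200) [array([552. , -36.1]), array([133.2,  63.2]), np.float64(89.3)]
64.83 [558.7  -7.1  99.4] 90.21 open 0.999 F [ 0.2 -0.3  0.5] gf 0.0 tip 8.0
dp [ 0.6 -0.2 69.9] yaw -0.1
```

Emit:
{"op": "carry_out", "data": {
  "targets": [
    {"dp": [0, 0, 35], "yaw": 0},
    {"dp": [0, 0, 60], "yaw": 0},
    {"dp": [0, 0, 70], "yaw": 0},
    {"dp": [0, 0, 70], "yaw": 0},
    {"dp": [0, 0, 70], "yaw": 0}
  ]
}}

```text
clock: 65.45
eef_pos: [559.0, -6.4, 29.9]
tcp_rot: [3.14, 0.0, 1.576]
contact_force: [0.7, 0.8, 0.4]
opening: 1.001
grasp_force: 0.0
```

Emit:
{"op": "carry_out", "data": {
  "targets": [
    {"dp": [0, 0, 0], "yaw": 0},
    {"dp": [0, 0, 0], "yaw": 0},
    {"dp": [0, 0, 0], "yaw": 0},
    {"dp": [0, 0, 0], "yaw": 0},
    {"dp": [0, 0, 0], "yaw": 0},
    {"dp": [0, 0, -20], "yaw": 0},
    {"dp": [0, 0, -70], "yaw": 0},
    {"dp": [0, 0, -130], "yaw": 0},
    {"dp": [0, 0, -140], "yaw": 0},
    {"dp": [0, 0, -140], "yaw": 0}
  ],
  "fingers": -1
}}

```text
clock: 66.7
eef_pos: [558.2, -6.2, 169.2]
tcp_rot: [3.14, 0.0, 1.576]
contact_force: [-1.1, 0.3, -2.5]
opening: 0.576
grasp_force: 32.1
```

```bash
python3 d.py 498 -358.5 170 -1
```

```text
66.7 [558.2  -6.2 169.2] 90.29 open 0.576 F [-1.1  0.3 -2.5] gf 32.132737040519714 tip 8.0
dp [-352.   -62.    -0.8] yaw 91.3
```

Emit:
{"op": "carry_out", "data": {
  "targets": [
    {"dp": [-30, -5, 0], "yaw": 8},
    {"dp": [-65, -11, 0], "yaw": 18},
    {"dp": [-100, -18, 0], "yaw": 28},
    {"dp": [-136, -24, 0], "yaw": 38},
    {"dp": [-172, -30, 0], "yaw": 48},
    {"dp": [-208, -36, 0], "yaw": 58},
    {"dp": [-244, -43, 0], "yaw": 68},
    {"dp": [-280, -49, 0], "yaw": 78},
    {"dp": [-325, -57, 0], "yaw": 88},
    {"dp": [-352, -62, 0], "yaw": 91.3},
    {"dp": [-352, -62, 0], "yaw": 91.3},
    {"dp": [-352, -62, 0], "yaw": 91.3}
  ]
}}

```text
clock: 68.2
eef_pos: [497.1, -357.4, 167.0]
tcp_rot: [-3.139, 0.002, -0.017]
contact_force: [0.1, -0.4, -1.4]
opening: 0.58
grasp_force: 32.1
```

Emit:
{"op": "carry_out", "data": {
  "targets": [
    {"dp": [0, 0, 50], "yaw": 0},
    {"dp": [0, 0, 80], "yaw": 0},
    {"dp": [0, 0, 80], "yaw": 0},
    {"dp": [0, 0, 80], "yaw": 0}
  ]
}}

```text
clock: 68.7
eef_pos: [498.7, -358.2, 89.7]
tcp_rot: [3.141, -0.001, -0.017]
contact_force: [0.6, 0.5, -0.7]
opening: 0.575
grasp_force: 32.0
```

```bash
python3 d.py 498 -358.5 16 -1
```

```text
68.7 [ 498.7 -358.2   89.7] -0.95 open 0.575 F [ 0.6  0.5 -0.7] gf 31.974470615386963 tip 8.0
dp [-0.7  0.3 73.7] yaw 0.1
```

Emit:
{"op": "carry_out", "data": {
  "targets": [
    {"dp": [0, 0, 40], "yaw": 0},
    {"dp": [0, 0, 62], "yaw": 0},
    {"dp": [0, 0, 69], "yaw": 0},
    {"dp": [0, 0, 73], "yaw": 0},
    {"dp": [0, 0, 75], "yaw": 0},
    {"dp": [0, 0, 75], "yaw": 0}
  ]
}}

```text
clock: 69.45
eef_pos: [498.8, -359.0, 15.5]
tcp_rot: [3.141, -0.002, -0.018]
contact_force: [-0.7, 1.3, 4.7]
opening: 0.577
grasp_force: 32.8
```

Emit:
{"op": "carry_out", "data": {
  "targets": [
    {"dp": [0, 0, 0], "yaw": 0},
    {"dp": [0, 0, 0], "yaw": 0},
    {"dp": [0, 0, 0], "yaw": 0},
    {"dp": [0, 0, 0], "yaw": 0},
    {"dp": [0, 0, -30], "yaw": 0},
    {"dp": [0, 0, -80], "yaw": 0},
    {"dp": [0, 0, -140], "yaw": 0},
    {"dp": [0, 0, -155], "yaw": 0},
    {"dp": [0, 0, -155], "yaw": 0}
  ],
  "fingers": 0.6
}}

```text
clock: 70.58
eef_pos: [498.3, -358.8, 169.6]
tcp_rot: [3.14, -0.002, -0.018]
contact_force: [-0.0, 0.4, -0.1]
opening: 0.799
grasp_force: 0.0
```

```bash
python3 d.py 558.7 -71 100 90.3
```

```text
70.58 [ 498.3 -358.8  169.6] -1.01 open 0.799 F [-0.   0.4 -0.1] gf 0.0 tip 8.0
dp [  55.3 -288.8   69.6] yaw -91.3
```

Emit:
{"op": "carry_out", "data": {
  "targets": [
    {"dp": [5, -28, 0], "yaw": -9},
    {"dp": [10, -56, 0], "yaw": -19},
    {"dp": [16, -84, 0], "yaw": -29},
    {"dp": [22, -112, 0], "yaw": -39},
    {"dp": [27, -142, 0], "yaw": -49},
    {"dp": [33, -172, 0], "yaw": -59},
    {"dp": [39, -202, 0], "yaw": -69},
    {"dp": [45, -235, 0], "yaw": -79},
    {"dp": [51, -265, 10], "yaw": -89},
    {"dp": [55, -289, 40], "yaw": -91.3},
    {"dp": [55, -289, 69], "yaw": -91.3},
    {"dp": [55, -289, 69], "yaw": -91.3}
  ],
  "fingers": 1
}}

```text
clock: 72.08
eef_pos: [554.9, -69.8, 96.0]
tcp_rot: [-3.134, -0.001, 1.576]
contact_force: [-0.5, 0.3, 0.3]
opening: 0.996
grasp_force: 0.0
```

Emit:
{"op": "carry_out", "data": {
  "targets": [
    {"dp": [0, 0, 0], "yaw": 0}
  ]
}}

```text
clock: 72.2
eef_pos: [557.7, -70.7, 99.4]
tcp_rot: [-3.14, -0.0, 1.576]
contact_force: [0.2, -0.3, 1.0]
opening: 1.001
grasp_force: 0.0
```

```bash
python3 segw.py w18.png 480 -104 635 130 44; python3 d.py 558.7 -72 30 90.3
```

```text
box [143   0] [501 326]
(254, 215, 89, 111) [array([544.8, -69.5]), array([49.4, 67.2]), np.float64(0.4)]
72.25 [558.3 -70.9 100.1] 90.26 open 0.996 F [ 0.7 -0.1  0.3] gf 0.0 tip 8.0
dp [-1.1  0.4 70.1] yaw -0.0
```

The last block has been knocked about 14 mm in x (now at (544.8,−69.5)). I recentre on it.

Emit:
{"op": "carry_out", "data": {
  "targets": [
    {"dp": [0, -7, 0], "yaw": 0},
    {"dp": [1, -13.5, 10], "yaw": 0},
    {"dp": [1, -13.5, 35], "yaw": 0},
    {"dp": [1, -13.5, 60], "yaw": 0},
    {"dp": [1, -13.5, 70], "yaw": 0},
    {"dp": [1, -13.5, 70], "yaw": 0},
    {"dp": [1, -13.5, 70], "yaw": 0}
  ]
}}

```text
clock: 73.12
eef_pos: [545.0, -69.7, 30.5]
tcp_rot: [3.141, 0.0, 1.576]
contact_force: [-0.4, 0.0, -0.3]
opening: 1.004
grasp_force: 0.0
```

Emit:
{"op": "carry_out", "data": {
  "targets": [
    {"dp": [0, 0, 0], "yaw": 0},
    {"dp": [0, 0, 0], "yaw": 0},
    {"dp": [0, 0, 0], "yaw": 0},
    {"dp": [0, 0, 0], "yaw": 0},
    {"dp": [0, 0, 0], "yaw": 0},
    {"dp": [0, 0, -20], "yaw": 0},
    {"dp": [0, 0, -70], "yaw": 0},
    {"dp": [0, 0, -130], "yaw": 0},
    {"dp": [0, 0, -140], "yaw": 0},
    {"dp": [0, 0, -140], "yaw": 0}
  ],
  "fingers": -1
}}

```text
clock: 74.38
eef_pos: [544.6, -69.6, 170.0]
tcp_rot: [3.141, 0.0, 1.576]
contact_force: [-1.0, 0.1, -1.6]
opening: 0.577
grasp_force: 32.3
```

```bash
python3 d.py 418 -357 170 -1
```

```text
74.38 [544.6 -69.6 170. ] 90.3 open 0.577 F [-1.   0.1 -1.6] gf 32.27412700653076 tip 8.0
dp [-286.7 -128.     0. ] yaw 91.3
```

Emit:
{"op": "carry_out", "data": {
  "targets": [
    {"dp": [-28, -12, 0], "yaw": 9},
    {"dp": [-56, -25, 0], "yaw": 19},
    {"dp": [-84, -37, 0], "yaw": 29},
    {"dp": [-112, -50, 0], "yaw": 39},
    {"dp": [-142, -63, 0], "yaw": 49},
    {"dp": [-172, -77, 0], "yaw": 59},
    {"dp": [-202, -90, 0], "yaw": 69},
    {"dp": [-232, -104, 0], "yaw": 79},
    {"dp": [-262, -117, 0], "yaw": 89},
    {"dp": [-286.7, -128, 0], "yaw": 91.3},
    {"dp": [-286.7, -128, 0], "yaw": 91.3},
    {"dp": [-286.7, -128, 0], "yaw": 91.3}
  ]
}}

```text
clock: 75.88
eef_pos: [417.3, -356.0, 168.2]
tcp_rot: [-3.14, 0.002, -0.017]
contact_force: [-0.2, 0.6, -1.6]
opening: 0.574
grasp_force: 32.2
```

Emit:
{"op": "carry_out", "data": {
  "targets": [
    {"dp": [0, 0, 50], "yaw": 0},
    {"dp": [0, 0, 80], "yaw": 0},
    {"dp": [0, 0, 80], "yaw": 0},
    {"dp": [0, 0, 80], "yaw": 0}
  ]
}}

```text
clock: 76.38
eef_pos: [418.7, -356.8, 90.5]
tcp_rot: [3.141, -0.0, -0.017]
contact_force: [-0.2, 0.2, -1.4]
opening: 0.577
grasp_force: 32.1
```

```bash
python3 d.py 418 -357 16 -1
```

```text
76.38 [ 418.7 -356.8   90.5] -0.95 open 0.577 F [-0.2  0.2 -1.4] gf 32.14842081069946 tip 8.0
dp [-0.7  0.2 74.5] yaw 0.0
```

Emit:
{"op": "carry_out", "data": {
  "targets": [
    {"dp": [0, 0, 40], "yaw": 0},
    {"dp": [0, 0, 62], "yaw": 0},
    {"dp": [0, 0, 70], "yaw": 0},
    {"dp": [0, 0, 74], "yaw": 0},
    {"dp": [0, 0, 75], "yaw": 0},
    {"dp": [0, 0, 75], "yaw": 0}
  ]
}}

```text
clock: 77.12
eef_pos: [418.8, -357.5, 16.4]
tcp_rot: [3.14, -0.002, -0.018]
contact_force: [-1.4, 3.2, 5.6]
opening: 0.577
grasp_force: 33.1
```

Emit:
{"op": "carry_out", "data": {
  "targets": [
    {"dp": [0, 0, 0], "yaw": 0},
    {"dp": [0, 0, 0], "yaw": 0},
    {"dp": [0, 0, 0], "yaw": 0},
    {"dp": [0, 0, 0], "yaw": 0},
    {"dp": [0, 0, -30], "yaw": 0},
    {"dp": [0, 0, -80], "yaw": 0},
    {"dp": [0, 0, -130], "yaw": 0},
    {"dp": [0, 0, -175], "yaw": 0},
    {"dp": [0, 0, -175], "yaw": 0}
  ],
  "fingers": 0.6
}}

```text
clock: 78.25
eef_pos: [419.7, -358.5, 193.4]
tcp_rot: [3.137, -0.005, -0.018]
contact_force: [0.0, 0.2, -0.8]
opening: 0.799
grasp_force: 0.0
```

```bash
python3 d.py 502 -369 270 90
```

```text
78.25 [ 419.7 -358.5  193.4] -1.01 open 0.799 F [ 0.   0.2 -0.8] gf 0.0 tip 8.0
dp [ 82.5   9.1 -76.6] yaw -91.0
```

Emit:
{"op": "carry_out", "data": {
  "targets": [
    {"dp": [10, 1, -10], "yaw": -10},
    {"dp": [20, 2, -20], "yaw": -20},
    {"dp": [30, 3, -30], "yaw": -30},
    {"dp": [40, 4, -40], "yaw": -40},
    {"dp": [50, 5, -50], "yaw": -50},
    {"dp": [60, 6, -60], "yaw": -60},
    {"dp": [70, 7, -70], "yaw": -70},
    {"dp": [82, 9, -76], "yaw": -80},
    {"dp": [82, 9, -76], "yaw": -90},
    {"dp": [82, 9, -76], "yaw": -91},
    {"dp": [82, 9, -76], "yaw": -91}
  ],
  "fingers": 1
}}

```text
clock: 79.62
eef_pos: [499.4, -367.2, 264.9]
tcp_rot: [-3.14, -0.001, 1.567]
contact_force: [0.7, 0.2, 0.4]
opening: 1.003
grasp_force: 0.0
```

```bash
python3 d.py 558 -264 130 90; python3 - <<'E'
from h import *
c,im=snap('wrist','w19.png')
E
```

```text
79.62 [ 499.4 -367.2  264.9] 89.79 open 1.003 F [0.7 0.2 0.4] gf 0.0 tip 8.0
dp [103.4  58.2 134.9] yaw -0.2
```

View pics/w19.png

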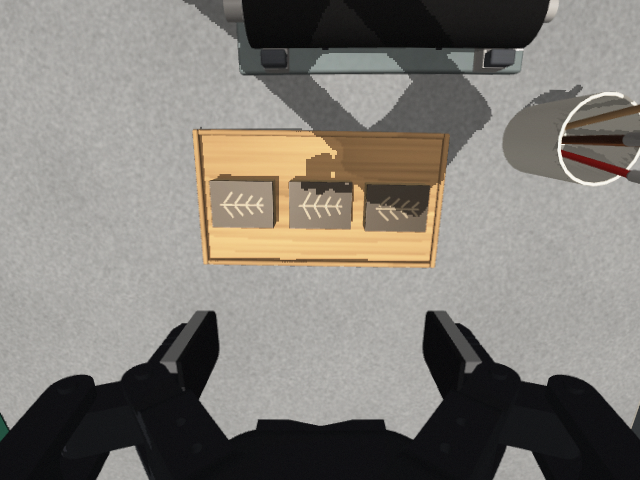

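All three blocks lie flat in the tray, carved side up, and the roller still stands at the far stops. Now I roll it back.

Emit:
{"op": "carry_out", "data": {
  "targets": [
    {"dp": [40, 25, 20], "yaw": 0},
    {"dp": [80, 45, 40], "yaw": 0},
    {"dp": [103, 58, 60], "yaw": 0},
    {"dp": [103, 58, 100], "yaw": 0},
    {"dp": [103, 58, 150], "yaw": 0},
    {"dp": [103, 58, 190], "yaw": 0},
    {"dp": [103, 58, 206], "yaw": 0},
    {"dp": [103, 58, 206], "yaw": 0}
  ]
}}

```text
clock: 80.68
eef_pos: [557.5, -264.3, 59.3]
tcp_rot: [-3.14, -0.001, 1.57]
contact_force: [0.1, 0.3, 0.2]
opening: 1.003
grasp_force: 0.0
```

Emit:
{"op": "carry_out", "data": {
  "targets": [
    {"dp": [5, 0, 0], "yaw": 0},
    {"dp": [10, 0, 0], "yaw": 0},
    {"dp": [15, 0, 0], "yaw": 0},
    {"dp": [20, 0, 0], "yaw": 0},
    {"dp": [25, 0, 0], "yaw": 0},
    {"dp": [30, 0, 0], "yaw": 0},
    {"dp": [35, 0, 0], "yaw": 0},
    {"dp": [40, 0, 0], "yaw": 0},
    {"dp": [46, 0, 0], "yaw": 0},
    {"dp": [52, 0, 0], "yaw": 0},
    {"dp": [58, 0, 0], "yaw": 0},
    {"dp": [64, 0, 0], "yaw": 0}
  ]
}}

```text
clock: 82.18
eef_pos: [557.8, -200.0, 59.8]
tcp_rot: [-3.142, -0.0, 1.571]
contact_force: [-0.3, -0.2, 0.5]
opening: 1.002
grasp_force: 0.3
```

Emit:
{"op": "carry_out", "data": {
  "targets": [
    {"dp": [7, 0, 0], "yaw": 0},
    {"dp": [14, 0, 0], "yaw": 0},
    {"dp": [21, 0, 0], "yaw": 0},
    {"dp": [28, 0, 0], "yaw": 0},
    {"dp": [35, 0, 0], "yaw": 0},
    {"dp": [42, 0, 0], "yaw": 0},
    {"dp": [49, 0, 0], "yaw": 0},
    {"dp": [56, 0, 0], "yaw": 0},
    {"dp": [63, 0, 0], "yaw": 0},
    {"dp": [70, 0, 0], "yaw": 0},
    {"dp": [77, 0, 0], "yaw": 0},
    {"dp": [84, 0, 0], "yaw": 0}
  ]
}}

```text
clock: 83.68
eef_pos: [557.8, -115.9, 59.8]
tcp_rot: [-3.142, -0.0, 1.571]
contact_force: [0.5, 0.1, 1.0]
opening: 1.001
grasp_force: 0.3
```

Emit:
{"op": "carry_out", "data": {
  "targets": [
    {"dp": [7, 0, 0], "yaw": 0},
    {"dp": [14, 0, 0], "yaw": 0},
    {"dp": [21, 0, 0], "yaw": 0},
    {"dp": [28, 0, 0], "yaw": 0},
    {"dp": [35, 0, 0], "yaw": 0},
    {"dp": [42, 0, 0], "yaw": 0},
    {"dp": [49, 0, 0], "yaw": 0},
    {"dp": [56, 0, 0], "yaw": 0},
    {"dp": [63, 0, 0], "yaw": 0},
    {"dp": [70, 0, 0], "yaw": 0},
    {"dp": [77, 0, 0], "yaw": 0},
    {"dp": [84, 0, 0], "yaw": 0}
  ]
}}

```text
clock: 85.18
eef_pos: [557.8, -31.9, 59.8]
tcp_rot: [-3.142, -0.0, 1.571]
contact_force: [0.1, 1.0, 0.4]
opening: 0.997
grasp_force: 0.3
```

Emit:
{"op": "carry_out", "data": {
  "targets": [
    {"dp": [7, 0, 0], "yaw": 0},
    {"dp": [14, 0, 0], "yaw": 0},
    {"dp": [21, 0, 0], "yaw": 0},
    {"dp": [28, 0, 0], "yaw": 0},
    {"dp": [35, 0, 0], "yaw": 0},
    {"dp": [42, 0, 0], "yaw": 0},
    {"dp": [49, 0, 0], "yaw": 0},
    {"dp": [56, 0, 0], "yaw": 0},
    {"dp": [63, 0, 0], "yaw": 0},
    {"dp": [70, 0, 0], "yaw": 0},
    {"dp": [77, 0, 0], "yaw": 0},
    {"dp": [84, 0, 0], "yaw": 0}
  ]
}}

```text
clock: 86.68
eef_pos: [557.9, 52.0, 59.8]
tcp_rot: [3.142, 0.0, 1.571]
contact_force: [0.9, 0.5, -0.4]
opening: 1.0
grasp_force: 0.3
```

Emit:
{"op": "carry_out", "data": {
  "targets": [
    {"dp": [6, 0, 0], "yaw": 0},
    {"dp": [12, 0, 0], "yaw": 0},
    {"dp": [18, 0, 0], "yaw": 0},
    {"dp": [24, 0, 0], "yaw": 0},
    {"dp": [30, 0, 0], "yaw": 0},
    {"dp": [36, 0, 0], "yaw": 0},
    {"dp": [42, 0, 0], "yaw": 0},
    {"dp": [48, 0, 0], "yaw": 0},
    {"dp": [53, 0, 0], "yaw": 0},
    {"dp": [57, 0, 0], "yaw": 0},
    {"dp": [60, 0, 0], "yaw": 0},
    {"dp": [62, 0, 0], "yaw": 0}
  ]
}}

```text
clock: 88.18
eef_pos: [557.9, 113.7, 59.8]
tcp_rot: [-3.142, 0.0, 1.571]
contact_force: [0.7, -2.0, 1.5]
opening: 1.0
grasp_force: 0.8
```

Emit:
{"op": "carry_out", "data": {
  "targets": [
    {"dp": [1, 0, 0], "yaw": 0},
    {"dp": [2, 0, 0], "yaw": 0},
    {"dp": [3, 0, 0], "yaw": 0},
    {"dp": [3, 0, 0], "yaw": 0}
  ]
}}

```text
clock: 88.68
eef_pos: [557.9, 116.6, 59.8]
tcp_rot: [-3.142, -0.0, 1.571]
contact_force: [0.1, 0.8, -0.6]
opening: 0.996
grasp_force: 0.0
```

Emit:
{"op": "carry_out", "data": {
  "targets": [
    {"dp": [2, 0, 0], "yaw": 0},
    {"dp": [4, 0, 0], "yaw": 0},
    {"dp": [6, 0, 0], "yaw": 0},
    {"dp": [7, 0, 0], "yaw": 0},
    {"dp": [7, 0, 0], "yaw": 0}
  ]
}}

```text
clock: 89.3
eef_pos: [557.9, 123.7, 59.8]
tcp_rot: [-3.142, -0.0, 1.571]
contact_force: [0.5, 0.7, 0.1]
opening: 1.001
grasp_force: 0.0
```

```bash
python3 - <<'E'
from h import *
for n in ('scene','side'):
    c,im=snap(n,n+'5.png'); g=cv2.cvtColor(im,6)
    # dark roller mask near expected
    q=proj(c,[[x,y,z] for x in (443,673) for y in (100,210) for z in (42,103)]); a=q.min(0).astype(int)-5;b=q.max(0).astype(int)+5
    for f in (n+'0.png',n+'5.png'):
        G=cv2.cvtColor(cv2.imread('pics/'+f),6); m=np.zeros_like(G); m[a[1]:b[1],a[0]:b[0]]=(G[a[1]:b[1],a[0]:b[0]]<45)*255
        m=cv2.morphologyEx(m,cv2.MORPH_CLOSE,np.ones((9,9)));m=cv2.morphologyEx(m,cv2.MORPH_OPEN,np.ones((9,9)))
        k=max(cv2.findContours(m,0,1)[0],key=cv2.contourArea); R=cv2.minAreaRect(k.astype(np.float32)); print(f,np.round(R[0],1),np.round(R[1],1),round(R[2],1),ray(c,[R[0]],72.5).round(1))
E
```

```text
scene0.png [375.1 243.6] [30.6 85.8] 23.1 [[559.2 160.4  72.5]]
scene5.png [377.  244.5] [54. 83.] 0.0 [[560.2 165.6  72.5]]
side0.png [264.9 216.2] [ 31. 103.] 69.6 [[553.9 150.9  72.5]]
side5.png [259.3 201.4] [ 59.  102.4] 70.4 [[565.8 204.7  72.5]]
```

Emit:
{"op": "carry_out", "data": {
  "targets": [
    {"dp": [-20, 0, 0], "yaw": 0},
    {"dp": [-50, 0, -20], "yaw": 0},
    {"dp": [-75, 0, -70], "yaw": 0},
    {"dp": [-90, 0, -130], "yaw": 0},
    {"dp": [-90, 0, -190], "yaw": 0},
    {"dp": [-90, 0, -240], "yaw": 0},
    {"dp": [-90, 0, -240], "yaw": 0},
    {"dp": [-90, 0, -240], "yaw": 0}
  ]
}}

```text
clock: 90.4
eef_pos: [557.3, 32.8, 299.2]
tcp_rot: [-3.141, 0.0, 1.57]
contact_force: [-0.5, -0.2, -1.1]
opening: 0.998
grasp_force: 0.0
```

```bash
cat > rl.py <<'E'
from h import *
print(r.sense()['clock'],r.sense()['eef_pos'])
c,im=snap('wrist','w20.png'); hsv=cv2.cvtColor(im,40); g=cv2.cvtColor(im,6)
m=((g<40)).astype(np.uint8)*255; m[250:]=0
m=cv2.morphologyEx(m,cv2.MORPH_CLOSE,np.ones((9,9)));m=cv2.morphologyEx(m,cv2.MORPH_OPEN,np.ones((15,15)))
for k in cv2.findContours(m,0,1)[0]:
    if cv2.contourArea(k)>3000:
        x,y,w,h=cv2.boundingRect(k); print(x,y,w,h,np.round(cv2.minAreaRect(k)[2],1),'expect rows for axis y:')
# tangent-edge model: predicted silhouette for axis y
o=-c[2].T@c[3]
for Y in (150,158,165,171,175):
    d=np.array([Y-o[1],72.5-o[2]]); L=np.hypot(*d); a=np.arcsin(30/L); t=np.arctan2(d[1],d[0]); rows=[]
    for s in (-1,1):
        q=o+np.array([0,np.cos(t+s*a),np.sin(t+s*a)])*L*np.cos(a); q[0]=558; rows.append(round(float(proj(c,[q])[0][1]),1))
    print(Y,sorted(rows))
E
python3 rl.py
```

```text
90.4 [557.31410711  32.81184623 299.18859559]
186 40 264 70 90.0 expect rows for axis y:
150 [56.0, 125.0]
158 [46.3, 116.2]
165 [37.7, 108.5]
171 [30.2, 101.9]
175 [25.2, 97.4]
```

Emit:
{"op": "carry_out", "data": {
  "targets": [
    {"dp": [0, 0, 0], "yaw": 0},
    {"dp": [0, 0, 0], "yaw": 0},
    {"dp": [0, 0, 0], "yaw": 0},
    {"dp": [0, 0, 0], "yaw": 0},
    {"dp": [0, 0, 0], "yaw": 0},
    {"dp": [0, 0, 0], "yaw": 0},
    {"dp": [0, 0, 0], "yaw": 0},
    {"dp": [0, 0, 0], "yaw": 0}
  ]
}}

```text
clock: 91.45
eef_pos: [557.9, 33.6, 299.8]
tcp_rot: [3.142, -0.0, 1.571]
contact_force: [0.2, -0.3, 0.4]
opening: 1.001
grasp_force: 0.0
```

```bash
python3 rl.py
```

```text
91.45 [557.8847396   33.61029266 299.80546933]
186 41 263 70 89.7 expect rows for axis y:
150 [57.1, 125.9]
158 [47.4, 117.2]
165 [38.9, 109.5]
171 [31.4, 102.9]
175 [26.4, 98.4]
```

The roller rests square and still at its parked end. A final gauge check follows.

Emit:
{"op": "carry_out", "data": {
  "targets": [
    {"dp": [-40, 0, 20], "yaw": 0},
    {"dp": [-80, 0, 40], "yaw": 0},
    {"dp": [-120, 0, 60], "yaw": 0},
    {"dp": [-160, 0, 80], "yaw": 0},
    {"dp": [-200, 0, 110], "yaw": 0},
    {"dp": [-242, 0, 140], "yaw": 0},
    {"dp": [-242, 0, 140], "yaw": 0},
    {"dp": [-242, 0, 140], "yaw": 0}
  ],
  "fingers": -1
}}

```text
clock: 92.5
eef_pos: [557.9, -208.3, 159.9]
tcp_rot: [3.142, -0.0, 1.57]
contact_force: [-0.2, 0.8, 0.3]
opening: 0.002
grasp_force: 0.0
```

```bash
python3 g2.py w21.png -106
```

```text
92.5 [ 557.93522522 -208.32445561  159.94092186] [ 3.14158638e+00 -2.88563074e-04  1.56995000e+00]
face [ 4.20016241e-03 -1.09473239e+02] 46 blade [ 683.8032901  -105.18400655   36.7       ] (np.int64(94), np.int64(98), np.int64(492), np.int64(522)) [[235, 96], [507, 97]]
gap at blade 1.4171478896339096 face mid y -107.1295486865392
```

```bash
python3 - <<'E'
from h import *
for f in ('w13','w21'):
    g=cv2.cvtColor(cv2.imread(f'pics/{f}.png'),6)
    for u in (225,245,280,370,400,415): print(f,u,g[88:126,u].tolist())
E
```

```text
w13 225 [101, 102, 102, 101, 101, 102, 101, 101, 101, 138, 175, 186, 189, 189, 188, 189, 189, 189, 188, 188, 187, 186, 183, 182, 185, 186, 186, 185, 184, 161, 131, 101, 99, 99, 100, 100, 102, 101]
w13 245 [25, 23, 25, 25, 25, 25, 25, 24, 24, 132, 181, 189, 189, 188, 156, 139, 125, 124, 125, 125, 126, 125, 126, 122, 124, 146, 175, 189, 181, 157, 125, 84, 64, 64, 66, 63, 65, 65]
w13 280 [100, 98, 99, 99, 98, 97, 97, 97, 115, 180, 185, 191, 190, 192, 193, 192, 190, 191, 192, 190, 190, 187, 188, 188, 191, 194, 194, 194, 180, 151, 118, 100, 97, 97, 98, 97, 98, 97]
w13 370 [181, 181, 183, 183, 182, 182, 178, 100, 148, 248, 254, 254, 254, 255, 255, 255, 255, 255, 255, 255, 255, 255, 255, 255, 255, 255, 255, 255, 253, 226, 147, 168, 181, 181, 181, 182, 182, 182]
w13 400 [53, 33, 24, 23, 26, 26, 25, 25, 83, 179, 192, 160, 122, 125, 127, 124, 125, 125, 126, 129, 128, 127, 127, 124, 124, 124, 143, 179, 172, 140, 94, 71, 64, 64, 65, 62, 64, 63]
w13 415 [102, 103, 102, 102, 102, 102, 101, 102, 136, 177, 191, 192, 194, 195, 197, 197, 197, 196, 196, 195, 194, 191, 191, 191, 191, 191, 191, 190, 173,
[... 489 characters left out ...]
 192, 192, 192, 193, 192, 192, 192, 192, 192, 190, 190, 188, 191, 193, 193, 194, 190, 170, 128, 102, 100, 98, 97, 97, 98]
w21 370 [184, 184, 183, 184, 184, 184, 185, 182, 160, 137, 243, 252, 254, 254, 255, 255, 255, 255, 255, 255, 255, 255, 255, 255, 255, 255, 255, 255, 255, 254, 244, 177, 164, 182, 181, 182, 183, 182]
w21 400 [34, 30, 27, 25, 25, 27, 25, 24, 25, 46, 181, 189, 185, 131, 124, 127, 127, 125, 125, 125, 127, 129, 127, 126, 126, 126, 125, 139, 173, 183, 151, 104, 75, 65, 63, 66, 65, 63]
w21 415 [103, 102, 101, 102, 103, 103, 101, 102, 103, 108, 175, 190, 193, 196, 197, 198, 198, 198, 197, 197, 195, 195, 193, 190, 192, 192, 192, 192, 192, 180, 148, 111, 101, 99, 100, 99, 101, 101]
```

The gauge has really slipped back 1.4 mm, presumably pressed by the row under the roller. I'll tap it back onto the mark.

Emit:
{"op": "carry_out", "data": {
  "targets": [
    {"dp": [8, 0, 52], "yaw": 0},
    {"dp": [33, 0, 102], "yaw": 0},
    {"dp": [53, 0, 126], "yaw": 0},
    {"dp": [68, 0, 126], "yaw": 0},
    {"dp": [74, 0, 126], "yaw": 0},
    {"dp": [77, 0, 126], "yaw": 0},
    {"dp": [78, 0, 126], "yaw": 0},
    {"dp": [79, 0, 126], "yaw": 0},
    {"dp": [80, 0, 126], "yaw": 0},
    {"dp": [80.3, 0, 126], "yaw": 0},
    {"dp": [80.3, 0, 126], "yaw": 0}
  ]
}}

```text
clock: 93.92
eef_pos: [558.6, -130.1, 34.7]
tcp_rot: [3.14, 0.002, 1.571]
contact_force: [-2.5, -9.8, 5.4]
opening: -0.001
grasp_force: 4.7
```

Emit:
{"op": "carry_out", "data": {
  "targets": [
    {"dp": [0.4, 0, 0], "yaw": 0},
    {"dp": [0.8, 0, 0], "yaw": 0},
    {"dp": [0.8, 0, 0], "yaw": 0}
  ]
}}

```text
clock: 94.3
eef_pos: [558.6, -129.4, 34.7]
tcp_rot: [3.14, 0.002, 1.571]
contact_force: [-0.7, -10.1, 6.1]
opening: 0.001
grasp_force: 4.9
```

Emit:
{"op": "carry_out", "data": {
  "targets": [
    {"dp": [-15, 0, 0], "yaw": 0},
    {"dp": [-40, 0, -25], "yaw": 0},
    {"dp": [-69, 0, -75], "yaw": 0},
    {"dp": [-81, 0, -126], "yaw": 0},
    {"dp": [-81, 0, -126], "yaw": 0},
    {"dp": [-81, 0, -126], "yaw": 0},
    {"dp": [-81, 0, -126], "yaw": 0}
  ]
}}

```text
clock: 95.18
eef_pos: [556.8, -207.8, 158.2]
tcp_rot: [-3.139, -0.001, 1.571]
contact_force: [-0.5, 0.1, 0.5]
opening: -0.001
grasp_force: 0.0
```

```bash
python3 g2.py w22.png -106
```

```text
95.175 [ 556.795581   -207.83447004  158.24899468] [-3.13901673e+00 -1.11642421e-03  1.57078197e+00]
face [ 5.69457334e-03 -1.09251894e+02] 46 blade [ 683.49406908 -105.34928857   36.7       ] (np.int64(95), np.int64(99), np.int64(495), np.int64(525)) [[237, 97], [510, 97]]
gap at blade 0.010398698727215105 face mid y -106.07432244888703
```

```bash
python3 -c "
from rig import r
print(r.sign_off())"
```

```text
the job is handed in; nothing more can be done
None
```

The job is handed in: the gauge is on its mark to about 0.2 mm, after I re-tapped it 1.4 mm at the end because it had slipped back. All three blocks lie carved side up in the tray, and the roller rests still at its parked end; pushing it onto the far stops reached 80 N on the fingers.

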